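Slide the syringe crate home into its bay

TASK

The crate of filled syringes that stands out on the bench has to go back into the empty steel bay in front of it: slide it in until it stands square and flush against both rubber stops at the back of the bay. It is heavy and slender and tips when pushed high, so push it with the fingertips low down on its solid lower half, keeping its bottom flat on the bench; do not grip or lift it and do not touch its slatted upper half or the syringes. Leave the other crate, which is already parked, and the glassware where they stand, and back away when the crate is home.

Things in the scene. Friction and masses are not known exactly. Their poses are not given: they have to be found in the camera images.
- crate: the crate to slide, grey plastic, 12 syringes, 100 mm deep (its x), 130 mm wide (its y), tub 95 mm high, 196 mm over the syringes; about 1.2 kg (0.9 to 1.4). Origin: centre of its underside; x points out of its far face, towards the bay (within 15 degrees), z up. Friction on the bench 0.48 to 0.69: it slides with 4 to 10 N (more if the push also bears down) and tips if pushed above about 70 mm
- crate_near (a point): middle of the foot of the crate's near face (the one to push on): on the bench, 50 mm behind the crate's origin. This face of the closed tub is flat but for 2 mm ribs, 130 mm wide and 95 mm high; the rack above it is set back 9 mm. Axes as the crate's
- crate_top: the upper half of that crate: slatted rack with 12 upright syringes, fixed in the tub, 82 by 112 mm, from 95 mm up to its rim at 170 mm and the plungers at 196 mm; not to be touched. Origin: centre of its underside, 95 mm above the crate's origin; axes as the crate's
- bay: the empty bay, fixed on the bench: two low stainless guides and a back stop. Origin: on the bench, where the crate's origin lies when home; x points in, from mouth to back stop, z up. Guides 32 mm high, 154 mm apart inside (12 mm free on each side of the crate), from 64 mm ahead to 10 mm behind the origin
- bay_stop (a point): middle of the bay's back stop, between the faces of its two rubber stops (22 mm across, 40 mm left and right of it, centres 18 mm above the bench): 50 mm ahead of the bay's origin, 18 mm high. Axes as the bay's
- bay_mouth (a point): middle of the bay's flared mouth, on the bench, 44 mm behind the bay's origin; here the mouth is 188 mm wide, narrowing to 154 mm at the guides. At the start the crate's origin lies 96 to 121 mm in front of this point, up to 25 mm off the bay's middle line. Axes as the bay's
- bay_parked: the other bay, same build and frame, with the parked crate in it, 230 to 360 mm to the left or right of the empty one
- crate_parked: the parked crate, same build as the other, home in its own bay; leave it. Origin: centre of its underside
- crate_parked_top: upper half of the parked crate; origin 95 mm above that crate's origin
- flask: empty glass volumetric flask, bulb 80 mm across, 200 mm high with a thin neck, loose, in front of the parked crate; leave it. Origin: centre of its underside, z up
- beaker: empty glass beaker, 66 mm across, 85 mm high, loose, to the left or right of the two bays; leave it. Origin: centre of its underside, z up
- dishes: low stack of two glass dishes, 60 mm across, 34 mm high, loose, on the other side of the bays than the beaker; leave it. Origin: centre of its underside

How it is judged:
By the outcome, as a careful person would: the job done as asked, in the order asked, and still so for the second after the job is handed in, with the robot touching nothing.
It also fails if it takes over 56 s, if anything falls off the work surface, if the arm or the gripper's body presses on something with over 40 N, if the wrist force passes 120 N, or if a joint passes its speed limit or range.

ROBOT

A 6-joint arm with a two-finger parallel gripper is mounted at the origin on the work surface. World frame = base frame: x ahead of the robot, y to its left, z up, the work surface at z = 0. Lengths are in mm, angles in rad, forces in N, time in s.
With the tool pointing down it reaches from about 275 to 750 mm from the base axis. Payload 10.2 kg.
Tool frame: the origin (TCP) lies at the very end of the fingers, on their centre line; the grasp point (between the pads) lies 19 mm behind it; z points along the fingers, y is the direction in which the jaws open and shut (so a half turn about z gives the same grasp; the last joint's range is limited). The gripper opens to 85 mm and grips with 20 to 120 N. Pads are 22 mm wide; open, the fingers measure 114 mm over their backs; the gripper's body (76 mm by 85 mm) begins 54 mm behind the grasp point. The pads swing forward as they close: fully open they stand 13 mm farther back than shut.
Start: joints at [-0.223, 0.313, 1.498, -0, 1.331, -0.223], TCP at [525.006, -0.013, 231.294] pointing down, gripper open.
Joint ranges: [-2.94, 2.94], [-0.97, 2.17], [0.19, 2.56], [-1.23, 4.37], [0.02, 3.11], [-2.88, 2.88]. Speed limits (rad/s): [2.39, 2.39, 3.01, 3.14, 3.14, 3.14].

INTERFACE

Orientations are given as a unit quaternion [w, x, y, z].
In Python, from rig import ctrl, eyes, order gives the robot as it stands.
- The arm moves only by the tool move_arm, never from a script. Its argument "deltas" is a list of rows, each a list of 6 numbers: the shift along the tool's x, y, z in cm, then the turn, a rotation vector about the tool's x, y, z in degrees. A call has exactly 10 rows; each row shifts and turns the commanded pose from where the row before left it, along the tool's axes as they then stand; what a row does not reach is not made up. A row lasts 1/10 s, in which the tool goes at most 50 mm and 8.59 degrees, less where a joint would pass 70% of its speed; a pose out of reach is approached as far as the arm can. A call is refused whole if a number of a shift passes 5 or a number of a turn 8.59, either way. A call with a gripper value outside its range is refused whole. "grip" is the finger opening in cm, from 0 to 8.54, set as the call begins (left out, the last holds). The fingers move at their own pace and stop on an object; "newtons" is the grip in N (left out, the last holds). Time passes only in rows, so rows that do not move let the fingers close, or fill a call up. It gives the time, the measured TCP pose, the force and the opening at its end, in the units of the state.
- ctrl.sense(): the state, without advancing time (a new reading comes with each control period).
- eyes.capture(name): name is "scene" or "side" or "wrist"; returns the picture (420x560x3 uint8, blue, green, red); there is no depth.
- eyes.camera_params(name): a dict with "K" (3x3 intrinsics, pixels), "camera_from_world" (4x4, takes a point from world to camera coordinates). Camera axes: x right, y down, z forward; pixel columns grow to the right and rows downward; lengths in mm; the calibration is good to about 2 mm. A picture is of the moment at which its call begins: read the wrist's pose just before it. camera_params takes no time and is no camera call; for the wrist camera it gives the pose at the moment of the call.
- order.finish_job(): hands the job in, once; it reports no verdict.
The state is a dict: "time_s": time; "joints": joint angles; "dq": joint speeds; "tau": joint torques, N m; "eef_pos": TCP position; "ee_rot": TCP orientation; "force": force on the tool from outside, world axes, zero at the start; "wrist_torque": the same for the moment, N m; "grip_width": opening from 0.0 (shut) to 1.0 (fully open).
Only numpy, scipy, OpenCV 4.12 (cv2) and the standard library are available. Lean on these libraries where they do the work, as an engineer would, in place of code of your own. Each camera call takes 0.05 s, during which the arm holds its last target.

## Working session

There is one attempt and no reset: what is moved stays moved. The work goes in short steps, Python scripts to look and compute and a tool call to move; the robot and the scene stay as the last step left them, time stands still between calls to the robot, and variables do not carry over. Pictures are saved under pics/ and viewed, and the job is handed in when it is done.

Besides the shell and the picture viewer there is one more tool, called after "Call:" as name([rows], argument=value, ...), one row to a line, values as JSON. move_arm: Moves the arm, as the interface text tells. Its arguments: {"type":"object","properties":{"deltas":{"type":"array"},"grip":{"type":"number"},"newtons":{"type":"number"}},"required":["deltas"]}

```bash
ls; mkdir -p pics; python3 - <<'E'
from rig import ctrl,eyes,order
import cv2
s=ctrl.sense();print(s)
for n in ["scene","side","wrist"]:
    cv2.imwrite(f"pics/{n}0.png",eyes.capture(n))
    p=eyes.camera_params(n);print(n,p["K"],p["camera_from_world"])
E
```

```text
pics
{'time_s': 0.0, 'joints': array([-2.23422711e-01,  3.13469953e-01,  1.49844478e+00,  7.72678388e-06,
        1.33102739e+00, -2.23421907e-01]), 'dq': array([-0.00046712,  0.00200627, -0.00015968,  0.00144641, -0.00085297,
       -0.00035772]), 'tau': array([-5.78409599e-04, -4.12261176e+01, -2.59742296e+01, -3.58453699e-04,
        4.11797926e-03, -1.23038126e-05]), 'eef_pos': array([5.24734293e+02, 3.82485725e-02, 2.30721980e+02]), 'ee_rot': array([-5.72960767e-04,  7.07107555e-01,  7.07105685e-01, -3.56362299e-04]), 'force': array([-0.27116484,  0.16836084,  0.69865827]), 'wrist_torque': array([-0.03584938, -0.01591832, -0.01999295]), 'grip_width': 1.0029218012166559}
scene [[546.81585233   0.         276.9367963 ]
 [  0.         546.81585233 205.91987275]
 [  0.           0.           1.        ]] [[ 7.40783112e-01  6.71399660e-01 -2.15145907e-02 -4.48273550e+02]
 [ 4.38428159e-01 -5.07505468e-01 -7.41767450e-01 -1.93642588e+02]
 [-5.08941186e-01  5.40056197e-01 -6.70311996e-01  1.71951553e+03]
 [ 0.00000000e+00  0.00000000e+00  0.00000000e+00  1.00000000e+00]]
side [[474.83152698   0.         276.37179832]
 [  0.         474.83152698 216.6118619 ]
 [  0.           0.           1.        ]] [[ 9.86674040e-01 -1.61575541e-01  1.91750475e-02 -5.90387151e+02]
 [-9.04348379e-02 -6.42546697e-01 -7.60891110e-01  1.17694827e+02]
 [ 1.35262256e-01  7.49017414e-01 -6.48596204e-01  1.15747252e+03]
 [ 0.00000000e+00  0.00000000e+00  0.00000000e+00  1.00000000e+00]]
wrist [[346.21080602   0.         282.48850053]
 [  0.         346.21080602 212.05701859]
 [  0.           0.           1.        ]] [[ 9.99999853e-01  7.57880163e-05 -5.37473733e-04 -5.23873815e+02]
 [ 2.47633004e-04 -9.44849841e-01  3.27503767e-01 -4.28472063e+01]
 [-4.83011110e-04 -3.27503852e-01 -9.44849720e-01  3.81004561e+02]
 [ 0.00000000e+00  0.00000000e+00  0.00000000e+00  1.00000000e+00]]
```

View pics/scene0.png

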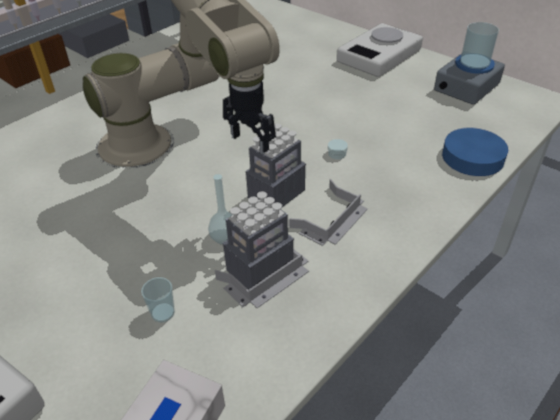

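View pics/side0.png

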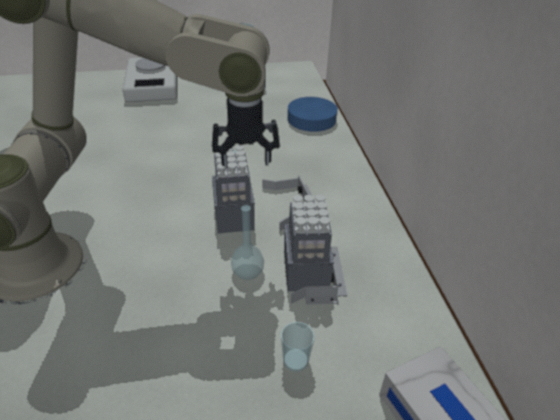

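View pics/wrist0.png

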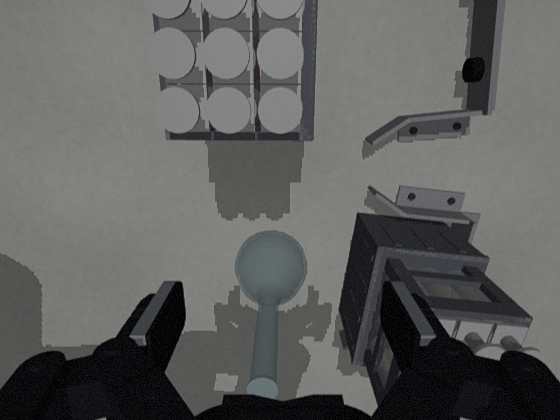

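```bash
cat > h.py <<'E'
import numpy as np,cv2,pickle
from rig import ctrl,eyes,order
def ray(P,uv,z):
    K=P["K"];T=np.array(P["camera_from_world"]);R=T[:3,:3];t=T[:3,3]
    c=-R.T@t;d=R.T@np.linalg.solve(K,[uv[0],uv[1],1]);return c+d*(z-c[2])/d[2]
def proj(P,X):
    T=np.array(P["camera_from_world"]);X=np.atleast_2d(X)@T[:3,:3].T+T[:3,3];X=X@np.array(P["K"]).T;return X[:,:2]/X[:,2:]
def cap(n,tag):
    P=eyes.camera_params(n);im=eyes.capture(n);cv2.imwrite(f"pics/{tag}.png",im);pickle.dump(P,open(f"pics/{tag}.pkl","wb"));return im,P
E
python3 - <<'E'
from h import *
for n in["scene","side","wrist"]:
    P=eyes.camera_params(n);pickle.dump(P,open(f"pics/{n}0.pkl","wb"));T=P["camera_from_world"];print(n,-T[:3,:3].T@T[:3,3])
P=eyes.camera_params("wrist")
for uv in[(167,140),(312,140),(364,157),(500,114),(376,208)]:print(uv,ray(P,uv,170),ray(P,uv,0),ray(P,uv,32))
im=cv2.imread("pics/scene0.png")[100:300,180:400];cv2.imwrite("pics/scz.png",cv2.resize(im,None,fx=3.5,fy=3,interpolation=2)[:600,:800])
im=cv2.imread("pics/side0.png")[130:320,180:370];cv2.imwrite("pics/siz.png",cv2.resize(im,None,fx=3.1,fy=3.1,interpolation=2)[:600,:800])
E
```

```text
scene [1292.10411302 -725.93898213  999.32969752]
side [ 436.60104393 -886.73477397  851.60593207]
wrist [524.06837774  84.33598846 373.74310581]
(167, 140) [456.85772353  58.00856845 170.        ] [400.77822495  36.04138883   0.        ] [411.33436586  40.17638734  32.        ]
(312, 140) [541.10434151  58.02080223 170.        ] [555.31887815  36.06383028   0.        ] [552.64320066  40.19690736  32.        ]
(364, 157) [572.07220503  48.12027657 170.        ] [612.12583337  17.90246381   0.        ] [604.58632686  23.59052269  32.        ]
(500, 114) [647.28438996  72.58832202 170.        ] [750.0938666   62.78625639   0.        ] [730.74149452  64.6313511   32.        ]
(376, 208) [581.962652    16.39290237 170.        ] [630.26871167 -40.2977257    0.        ] [621.17580632 -29.62654865  32.        ]
```

View pics/scz.png

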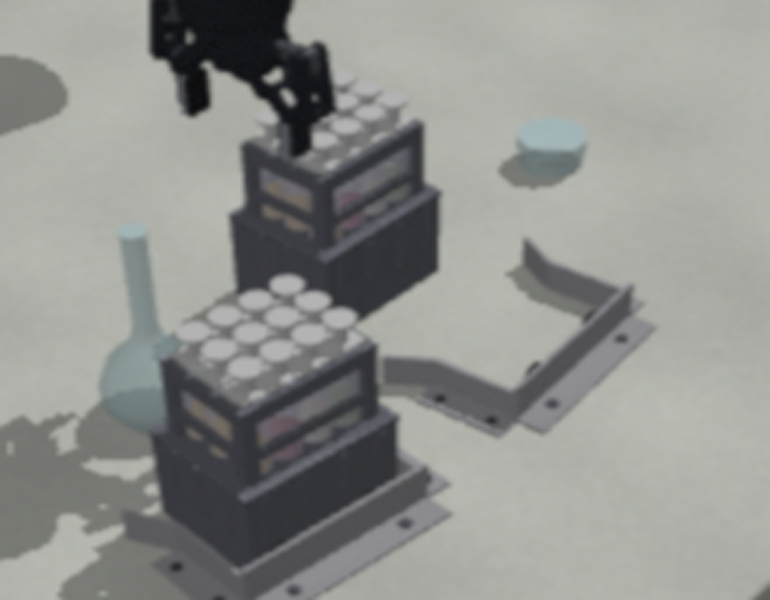

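View pics/siz.png

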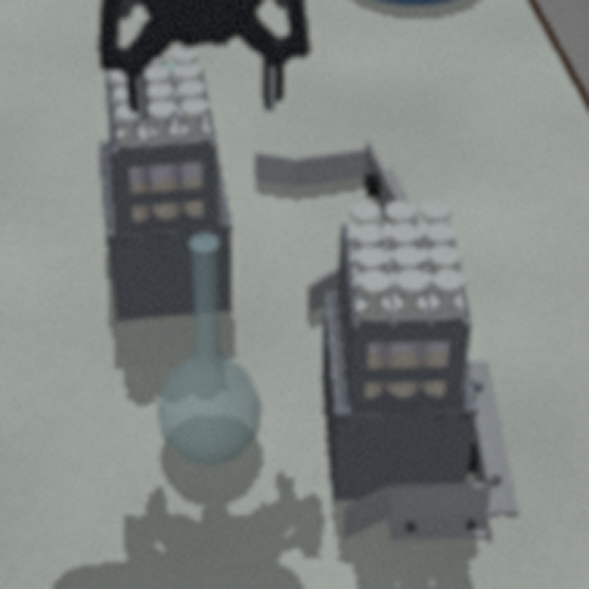

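Call:
move_arm([
  [0.7, 0.8, -1.2, 0, 0, 0],
  [0.7, 0.8, -1.2, 0, 0, 0],
  [0.7, 0.8, -1.2, 0, 0, 0],
  [0.7, 0.8, -1.2, 0, 0, 0],
  [0.7, 0.8, -1.2, 0, 0, 0],
  [0.7, 0.8, -1.2, 0, 0, 0],
  [0.7, 0.8, -1.2, 0, 0, 0],
  [0.7, 0.8, -1.2, 0, 0, 0],
  [0.7, 0.8, -1.2, 0, 0, 0],
  [0, 0, 0, 0, 0, 0],
], grip=8.5)

```text
time_s: 1.15
eef_pos: [597.7, 63.5, 340.0]
ee_rot: [0.001, 0.707, 0.707, 0.001]
force: [-0.0, 1.1, -0.1]
grip_width: 0.993
```

```bash
python3 - <<'E'
from h import *
s=ctrl.sense();print(s["eef_pos"],s["joints"],s["force"])
im,P=cap("wrist","w1");cv2.imwrite("pics/w1z.png",cv2.resize(im,(800,600),interpolation=2))
E
```

```text
[597.73132364  63.54274176 340.04274895] [-8.88509439e-02  4.47304845e-01  1.02989011e+00  1.22841681e-04
  1.66248060e+00 -8.97147952e-02] [-0.03773388  1.11349844 -0.05099909]
```

View pics/w1z.png

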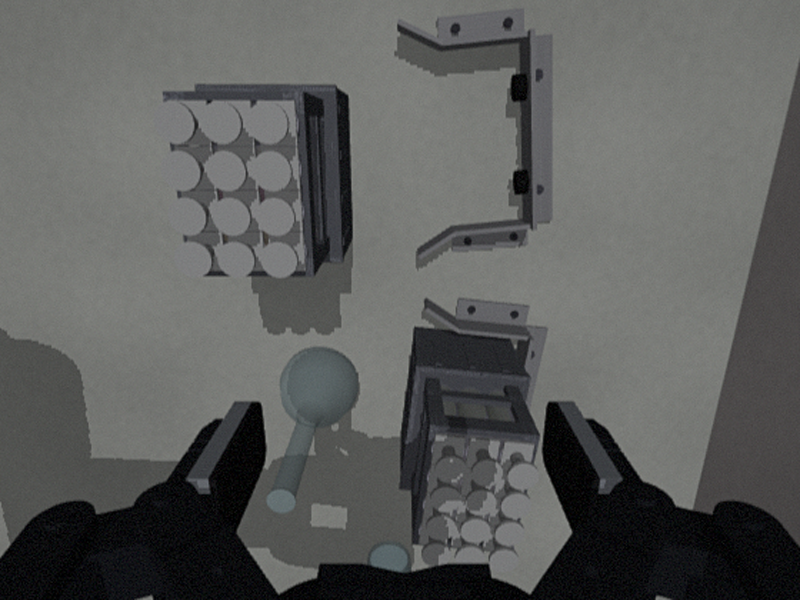

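```bash
python3 - <<'E'
import cv2
im=cv2.imread("pics/w1.png")
cv2.imwrite("pics/w1a.png",cv2.resize(im[0:195,265:400],None,fx=3,fy=3,interpolation=2))
cv2.imwrite("pics/w1a.png",cv2.resize(im[0:195,270:400],(520,780)[:2],interpolation=2)[:600])
cv2.imwrite("pics/w1b.png",cv2.resize(im[50:200,105:255],(600,600),interpolation=2))
E
```

```text
(no output)
```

View pics/w1a.png

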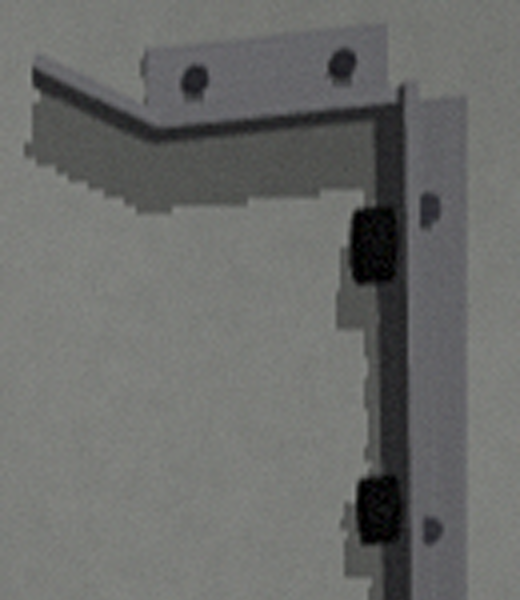

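View pics/w1b.png

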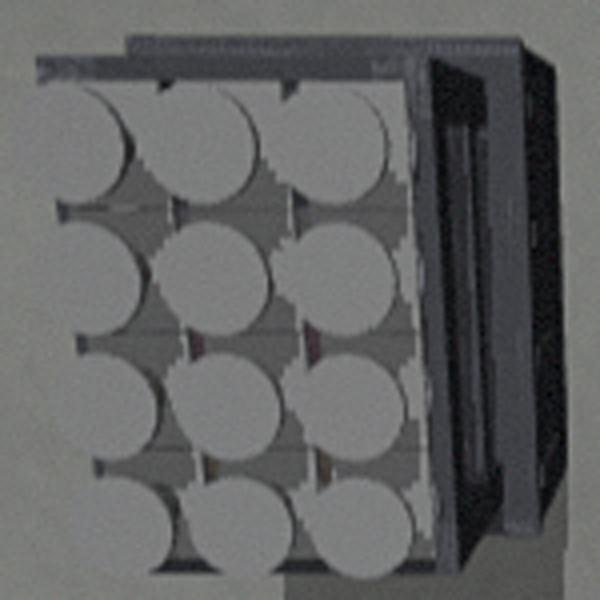

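```bash
python3 - <<'E'
from h import *
P=pickle.load(open("pics/w1.pkl","rb"))
A=lambda u,v:(270+u/4,v/4); B=lambda u,v:(105+u/4,50+v/4)
for nm,uv,z in [("tub FL",B(522,38),95),("tub FR",B(540,530),95),("tub NL",B(127,38),95),("base FL",B(555,62),0),("base FR",B(565,470),0),("rim FL",B(430,58),170),("rim FR",B(460,573),170),("rim NL",B(37,58),170),
 ("guideL bot a",A(155,140),0),("guideL bot b",A(372,118),0),("gL top a",A(155,127),32),("gL top b",A(400,103),32),("stopL",A(352,245),9),("stopR",A(358,510),9),("stopLc",A(375,245),29),("stopRc",A(379,510),29),("wall bot a",A(376,130),0),("wall bot b",A(384,590),0),("wall top a",A(404,110),32),("wall top b",A(410,590),32),
 ("flareL",A(33,85),0),("flareR",(418*.7,266*.7),0),("gR topa",(455*.7,233*.7),32),("gR topb",(527*.7,222*.7),32)]:
    print(nm,ray(P,uv,z)[:2].round(1))
E
```

```text
tub FL [549.  179.4]
tub FR [548.5  49.3]
tub NL [447.6 179.3]
base FL [547.7 180. ]
base FR [546.5  47. ]
rim FL [538.9 169.4]
rim FR [538.6  58. ]
rim NL [457.1 169.3]
guideL bot a [630.5 215.4]
guideL bot b [698.  221.7]
gL top a [628.1 214.3]
gL top b [699.2 220.7]
stopL [692.6 184.5]
stopR [700.5 103.1]
stopLc [695.5 183. ]
stopRc [702.9 105. ]
wall bot a [699.6 218.3]
wall bot b [713.5  75.2]
wall top a [700.5 218.9]
wall top b [714.2  80. ]
flareL [592.3 230.7]
flareR [612.3  19.8]
gR topa [644.9  59.6]
gR topb [710.4  69.8]
```

```bash
cat >> h.py <<'E'
from scipy.spatial.transform import Rotation as Ro, Slerp
def rot(yaw,th):
    y,t=np.radians([yaw,th]);Z=Ro.from_euler('z',y)
    M=np.array([[np.cos(t),0,np.sin(t)],[0,-1,0],[np.sin(t),0,-np.cos(t)]])
    return Z*Ro.from_matrix(M)
def cur():
    s=ctrl.sense();q=s["ee_rot"];return np.array(s["eef_pos"]),Ro.from_quat([q[1],q[2],q[3],q[0]])
def plan(p0,r0,wps):
    # wps: list of (pos,Rot,n rows); prints rows
    out=[];p,r=p0,r0
    for tp,tr,n in wps:
        tp=np.array(tp,float);ps,rs=p,r
        dv=(rs.inv()*tr).as_rotvec()
        for i in range(1,n+1):
            gp=ps+(tp-ps)*i/n;gr=rs*Ro.from_rotvec(dv*i/n)
            d=r.inv().apply(gp-p)/10;w=np.degrees((r.inv()*gr).as_rotvec())
            d=d.round(2);w=w.round(1);out.append([*d.tolist(),*w.tolist()])
            p=p+r.apply(d*10);r=r*Ro.from_rotvec(np.radians(w))
    print("[%s]"%", ".join("["+", ".join("%g"%(x+0) for x in o)+"]" for o in out));print("end",p.round(1),r.as_quat().round(4));return p,r
E
python3 - <<'E'
from h import *
p,r=cur()
p,r=plan(p,r,[([415,110,330],rot(8,0),10)])
plan(p,r,[([400,114,230],rot(0,32),10)])
E
```

```text
[[0.47, -1.82, 0.09, 0, 0, 8.2], [0.21, -1.87, 0.09, 0, 0, 8.2], [-0.07, -1.88, 0.09, 0, 0, 8.2], [-0.33, -1.85, 0.09, 0, 0, 8.2], [-0.59, -1.79, 0.09, 0, 0, 8.2], [-0.84, -1.68, 0.09, 0, 0, 8.2], [-1.07, -1.55, 0.09, 0, 0, 8.2], [-1.28, -1.37, 0.09, 0, 0, 8.2], [-1.47, -1.18, 0.09, 0, 0, 8.2], [-1.62, -0.96, 0.09, 0, 0, 8.2]]
end [415. 110. 330.] [9.975e-01 7.000e-02 1.000e-04 1.000e-04]
[[-0.14, -0.06, 1, -0.2, 3.2, 0.8], [-0.2, -0.06, 0.99, -0.2, 3.2, 0.8], [-0.26, -0.07, 0.98, -0.3, 3.2, 0.7], [-0.31, -0.06, 0.96, -0.2, 3.2, 0.8], [-0.36, -0.06, 0.94, -0.2, 3.2, 0.8], [-0.42, -0.06, 0.92, -0.2, 3.2, 0.8], [-0.47, -0.06, 0.9, -0.3, 3.2, 0.8], [-0.51, -0.06, 0.86, -0.2, 3.2, 0.8], [-0.57, -0.05, 0.84, -0.2, 3.1, 0.7], [-0.61, -0.04, 0.8, -0.2, 3.2, 0.8]]
end [400. 114. 230.] [ 9.614e-01  2.000e-04  2.753e-01 -3.000e-04]
```

Call:
move_arm([
  [0.5, -1.8, 0.1, 0, 0, 8.2],
  [0.2, -1.9, 0.1, 0, 0, 8.2],
  [-0.1, -1.9, 0.1, 0, 0, 8.2],
  [-0.3, -1.85, 0.1, 0, 0, 8.2],
  [-0.6, -1.8, 0.1, 0, 0, 8.2],
  [-0.85, -1.7, 0.1, 0, 0, 8.2],
  [-1.05, -1.55, 0.1, 0, 0, 8.2],
  [-1.3, -1.4, 0.1, 0, 0, 8.2],
  [-1.45, -1.2, 0.1, 0, 0, 8.2],
  [-1.6, -0.95, 0.1, 0, 0, 8.2],
])

```text
time_s: 2.2
eef_pos: [412.9, 110.6, 328.3]
ee_rot: [0.0, 0.998, 0.067, -0.001]
force: [-0.6, -0.3, -0.3]
grip_width: 0.998
```

Call:
move_arm([
  [-0.15, -0.05, 1, -0.2, 3.2, 0.8],
  [-0.2, -0.05, 1, -0.2, 3.2, 0.8],
  [-0.25, -0.05, 1, -0.2, 3.2, 0.8],
  [-0.3, -0.05, 0.95, -0.2, 3.2, 0.8],
  [-0.35, -0.05, 0.95, -0.2, 3.2, 0.8],
  [-0.4, -0.05, 0.9, -0.2, 3.2, 0.8],
  [-0.45, -0.05, 0.9, -0.2, 3.2, 0.8],
  [-0.5, -0.05, 0.85, -0.2, 3.2, 0.8],
  [-0.55, -0.05, 0.85, -0.2, 3.2, 0.8],
  [-0.6, -0.05, 0.8, -0.2, 3.2, 0.8],
])

```text
time_s: 3.2
eef_pos: [399.4, 113.9, 228.4]
ee_rot: [-0.002, 0.961, -0.002, 0.277]
force: [0.9, -0.0, -0.6]
grip_width: 0.992
```

```bash
python3 - <<'E'
from h import *
s=ctrl.sense();p,r=cur();print(p,s["joints"].round(3),r.as_matrix().round(3),s["time_s"])
im,P=cap("wrist","w2");cap("side","s2")
p,r=plan(p,r,[([385,114,130],rot(0,40),10)])
E
```

```text
[399.35076504 113.92826647 228.36338936] [-0.011 -0.209  2.167  0.014  0.624  1.555] [[ 0.847 -0.003  0.532]
 [-0.005 -1.     0.002]
 [ 0.532 -0.005 -0.847]] 3.2
[[-0.64, 0, 0.76, 0, 0.8, 0], [-0.66, 0.01, 0.74, 0, 0.8, -0.1], [-0.66, 0, 0.74, 0, 0.8, 0], [-0.68, 0.01, 0.73, 0, 0.8, 0], [-0.69, 0, 0.72, -0.1, 0.7, -0.1], [-0.69, 0, 0.71, 0, 0.8, 0], [-0.7, 0, 0.7, 0, 0.8, 0], [-0.72, 0, 0.7, 0, 0.8, -0.1], [-0.72, 0, 0.68, 0, 0.8, 0], [-0.74, 0, 0.67, 0, 0.8, 0]]
end [385. 114. 130.] [ 9.396e-01 -1.000e-04  3.421e-01 -1.000e-04]
```

View pics/w2.png

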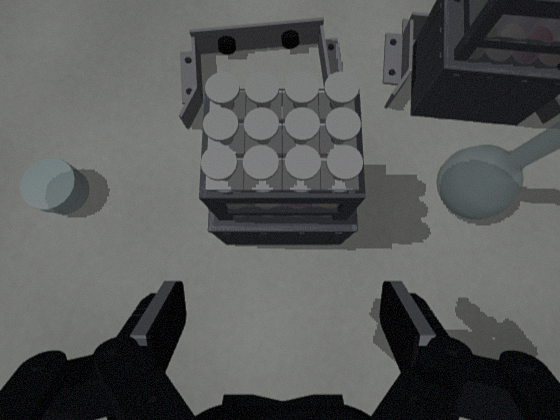

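View pics/s2.png

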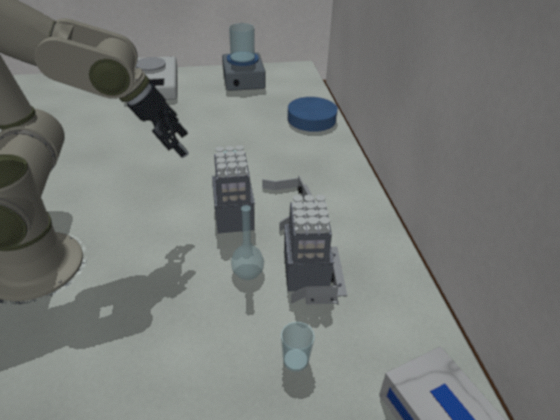

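```bash
cat > fk.py <<'E'
from h import *
from scipy.optimize import least_squares
D=[([-.2234,.3135,1.4984,1.3310],[525,0,231]),([-.08885,.4473,1.02989,1.66248],[597.7,63.5,340]),([-.011,-.209,2.167,.624],[399.35,113.93,228.4])]
s=ctrl.sense()
if s["time_s"]>3.35: D.append((s["joints"][[0,1,2,4]],s["eef_pos"]))
def rz(v,q):
    b,h,a2,a3,e,L=v;q1,q2,q3,q5=q;t=q2+q3;th=np.pi-q2-q3-q5
    return np.array([b+a2*np.sin(q2)+a3*np.sin(t)+e*np.cos(t)+L*np.sin(th),h+a2*np.cos(q2)+a3*np.cos(t)-e*np.sin(t)-L*np.cos(th)])
def res(v):
    o=[]
    for q,X in D:
        c=X[0]*np.cos(q[0])+X[1]*np.sin(q[0]);o+=list(rz(v,q)-[c,X[2]])
    return np.array(o+list((v-np.array([0,350,450,400,0,250]))*.003))
f=least_squares(res,[0,350,450,400,0,250]);v=f.x;print(v.round(0),f.fun.round(2))
for x,z,th in [(385,130,40),(400,20,30),(400,20,40),(435,20,30),(435,20,40),(435,20,45),(580,20,45),(600,20,30)]:
    c=x
    g=least_squares(lambda q:np.r_[rz(v,[0,q[0],q[1],np.pi-np.radians(th)-q[0]-q[1]])-[c,z]],[-.2,2.2]);q=g.x;print(x,z,th,g.cost.round(2),q.round(2),(np.pi-np.radians(th)-q.sum()).round(2))
E
python3 fk.py
```

```text
[  1. 201. 439. 396.  38. 255.] [-0.01  0.    0.    0.    0.   -0.    0.   -0.45 -0.03 -0.01  0.12  0.01]
385 130 40 0.0 [-0.06  2.44] 0.06
400 20 30 0.0 [0.32 2.38] -0.09
400 20 40 0.0 [0.38 2.48] -0.42
435 20 30 0.0 [0.37 2.29] -0.04
435 20 40 0.0 [0.41 2.39] -0.36
435 20 45 0.0 [0.46 2.44] -0.54
580 20 45 0.0 [0.58 2.06] -0.28
600 20 30 0.0 [0.58 1.85] 0.19
```

```bash
cat > fk2.py <<'E'
from h import *
from scipy.optimize import least_squares
b,h,a2,a3,e,L=[1,201,439,396,38,255]; 
def fk(q,v=(b,h,a2,a3,e,L),d=116.3):
    b,h,a2,a3,e,L=v;q1,q2,q3,q4,q5,q6=q;t=q2+q3
    R=Ro.from_euler('ZYZYZ',[q1,t,q4,q5,q6+np.pi/2])
    W=Ro.from_euler('z',q1).apply([b+a2*np.sin(q2)+a3*np.sin(t)+e*np.cos(t),d,h+a2*np.cos(q2)+a3*np.cos(t)-e*np.sin(t)])
    return W+R.apply([0,0,L]),R
def ik(p,R,q0):
    def f(q):
        P,Q=fk(q);return np.r_[(P-p)/100,(R.inv()*Q).as_rotvec()]
    g=least_squares(f,q0);return g.x,g.cost
E
python3 - <<'E'
from fk2 import *
s=ctrl.sense();p,r=cur();P,R=fk(s["joints"]);print(P,p,np.degrees((r.inv()*R).as_rotvec()))
for x,y,z,th,yw in [(400,114,200,48,0),(410,114,200,45,0),(410,114,120,45,0),(415,114,20,45,0),(415,114,20,40,0),(440,114,20,45,0),(520,120,20,45,3),(600,130,20,45,5.5),(600,130,20,50,5.5)]:
    q,c=ik(np.array([x,y,z]),rot(yw,th),[0,.2,2.3,3.1,.4,-1.57]);print(x,z,th,q.round(2),round(c,5))
E
```

```text
Traceback (most recent call last):
  File "fk2.py", line 6, in fk
    R=Ro.from_euler('ZYZYZ',[q1,t,q4,q5,q6+np.pi/2])
  File "scipy/spatial/transform/_rotation.pyx", line 1413, in scipy.spatial.transform._rotation.Rotation.from_euler
ValueError: Expected axis specification to be a non-empty string of upto 3 characters, got ZYZYZ
```

```bash
sed -i "s/R=Ro.from_euler('ZYZYZ',\[q1,t,q4,q5,q6+np.pi\/2\])/R=Ro.from_euler('ZYZ',[q1,t,q4])*Ro.from_euler('YZ',[q5,q6+np.pi\/2])/" fk2.py
python3 - <<'E'
from fk2 import *
s=ctrl.sense();p,r=cur();P,R=fk(s["joints"]);print(P,p,np.degrees((r.inv()*R).as_rotvec()))
for x,y,z,th,yw in [(400,114,200,48,0),(410,114,200,45,0),(410,114,120,45,0),(415,114,20,45,0),(415,114,20,40,0),(440,114,20,45,0),(520,120,20,45,3),(600,130,20,45,5.5),(600,130,20,50,5.5)]:
    q,c=ik(np.array([x,y,z]),rot(yw,th),[0,.2,2.3,3.1,.4,-1.57]);print(x,z,th,q.round(2),round(c,5))
E
```

```text
[397.84572833 114.16307043 228.64839767] [398.03414371 114.16356253 227.10205452] [-1.50827867e-14 -6.32213864e-15  3.31721914e-15]
400 200 48 [-0.01 -0.21  2.4   3.21 -0.12 -1.65] 0.0
410 200 45 [-0.01 -0.18  2.35  3.18 -0.19 -1.61] 0.0
410 120 45 [-0.01  0.05  2.45  3.09  0.14 -1.53] 0.0
415 20 45 [-0.01  0.45  2.49  3.13  0.59 -1.57] 0.0
415 20 40 [-0.01  0.4   2.45  3.13  0.4  -1.56] 0.0
440 20 45 [-0.01  0.46  2.43  3.13  0.54 -1.57] 0.0
520 20 45 [-0.02  0.53  2.22  3.01  0.39 -1.5 ] 0.0
600 20 45 [-0.01  0.61  2.    2.85  0.26 -1.37] 0.0
600 20 50 [-0.01  0.63  2.04  2.93  0.41 -1.45] 0.0
```

```bash
cat > flip.py <<'E'
from fk2 import *
s=ctrl.sense();q0=s["joints"]
qf,c=ik(np.array([395,114,60]),rot(0,48),[0,.3,2.45,3.14,.5,-1.57]);print(qf.round(3),c)
N=30;P0,R0=cur()
p,r=P0,R0;Pp=None
off=P0-fk(q0)[0]
rows=[]
for i in range(1,N+1):
    a=i/N; k=a
    q=q0+(qf-q0)*k
    # delay q2,q3 descent to last 60%
    P,R=fk(q);P=P+off
    d=(r.inv().apply(P-p)/10).round(2);w=np.degrees((r.inv()*R).as_rotvec()).round(1)
    p=p+r.apply(d*10);r=r*Ro.from_rotvec(np.radians(w));rows.append([*d,*w])
    if i%3==0:
        lo=[ (p+r.apply(v)).round(0) for v in ([0,57,-10],[0,-57,-10])]
        print(i,p.round(0),r.as_matrix()[:,2].round(2),lo,(P-p).round(1))
for k in range(0,N,10):print("[%s]"%", ".join("["+", ".join("%g"%(x+0) for x in o)+"]" for o in rows[k:k+10]))
E
python3 flip.py
```

```text
[-0.011  0.294  2.56   3.126  0.55  -1.565] 1.139508225829672e-30
3 [388. 159. 197.] [ 0.47  0.18 -0.86] [array([390., 102., 198.]), array([376., 214., 213.])] [-0. -0. -0.]
6 [382. 199. 180.] [ 0.45  0.34 -0.83] [array([391., 142., 173.]), array([365., 249., 202.])] [-0. -0.  0.]
9 [383. 230. 171.] [ 0.45  0.46 -0.77] [array([396., 175., 159.]), array([361., 276., 198.])] [ 0. -0.  0.]
12 [391. 248. 166.] [ 0.5   0.53 -0.69] [array([406., 195., 150.]), array([366., 291., 196.])] [-0.  0. -0.]
15 [402. 254. 161.] [ 0.56  0.55 -0.62] [array([418., 200., 144.]), array([376., 296., 191.])] [ 0.  -0.  -0.1]
18 [415. 245. 153.] [ 0.64  0.52 -0.57] [array([428., 191., 137.]), array([389., 289., 180.])] [-0.  0.  0.]
21 [425. 224. 138.] [ 0.72  0.43 -0.55] [array([434., 169., 125.]), array([401., 271., 162.])] [0.1 0.  0. ]
24 [427. 193. 117.] [ 0.77  0.31 -0.56] [array([431., 136., 108.]), array([408., 244., 136.])] [ 0. -0.  0.]
27 [418. 155.  89.] [ 0.78  0.16 -0.6 ] [array([416.,  97.,  88.]), array([404., 210., 103.])] [-0. -0.  0.]
30 [395. 114.  58.] [ 0.74  0.   -0.67] [array([388.,
[... 470 characters left out ...]
[0.2, -0.25, 0.48, 1.2, 1.7, -0.2], [0.21, -0.1, 0.44, 0.8, 1.8, -0.1], [0.21, 0.06, 0.4, 0.4, 1.9, -0.1], [0.2, 0.21, 0.35, 0, 1.9, 0], [0.16, 0.37, 0.31, -0.3, 1.8, -0.1], [0.12, 0.51, 0.27, -0.7, 1.8, -0.1], [0.06, 0.65, 0.23, -1.1, 1.7, -0.1], [-0.02, 0.77, 0.18, -1.4, 1.5, -0.1], [-0.1, 0.9, 0.15, -1.7, 1.3, -0.1]]
[[-0.21, 1.01, 0.1, -2, 1.1, -0.2], [-0.31, 1.11, 0.08, -2.3, 0.9, -0.2], [-0.42, 1.19, 0.04, -2.5, 0.6, -0.3], [-0.56, 1.26, 0.01, -2.6, 0.3, -0.4], [-0.68, 1.32, -0.02, -2.9, 0, -0.4], [-0.82, 1.37, -0.04, -3, -0.4, -0.5], [-0.96, 1.39, -0.05, -3, -0.6, -0.6], [-1.09, 1.41, -0.08, -3.2, -1, -0.7], [-1.24, 1.41, -0.1, -3.1, -1.4, -0.7], [-1.37, 1.39, -0.1, -3.1, -1.7, -0.9]]
```

```bash
cat > flip.py <<'E'
from fk2 import *
s=ctrl.sense();q0=s["joints"]
qf,c=ik(np.array([400,114,95]),rot(0,54),[0,.3,2.45,3.14,.5,-1.57]);print(qf.round(3),c)
N=30;P0,R0=cur()
p,r=P0,R0
off=P0-fk(q0)[0];qq=q0
rows=[]
for i in range(1,N+1):
    a=i/N
    q=q0+(qf-q0)*a
    P,R=fk(q);P=P+off+np.array([-30,0,35])*np.sin(np.pi*a)**1
    d=(r.inv().apply(P-p)/10).round(1);w=np.degrees((r.inv()*R).as_rotvec()).round(1)
    p=p+r.apply(d*10);r=r*Ro.from_rotvec(np.radians(w));rows.append([*d,*w])
    qn,c=ik(p-off,r,qq);dq=qn-qq;qq=qn
    if i%2==0:
        lo=[ (p+r.apply(v)).round(0) for v in ([0,57,-10],[0,-57,-10])]
        print(i,p.round(0),r.as_matrix()[:,2].round(2),*lo,qn.round(2),(dq*10).round(1))
for k in range(0,N,10):print("[%s]"%", ".join("["+", ".join("%g"%(x+0) for x in o)+"]" for o in rows[k:k+10]))
E
python3 flip.py
```

```text
[-0.012  0.212  2.583  3.124  0.595 -1.564] 3.275411583842723e-19
2 [384. 145. 214.] [ 0.49  0.12 -0.86] [384.  87. 217.] [374. 201. 228.] [-0.01 -0.21  2.19  0.21  0.65  1.36] [ 0.   0.   0.1  1.   0.1 -0.9]
4 [370. 174. 207.] [ 0.46  0.24 -0.85] [375. 116. 205.] [356. 227. 225.] [-0.01 -0.21  2.22  0.4   0.68  1.17] [-0.  -0.   0.1  0.9  0.1 -0.9]
6 [360. 201. 204.] [ 0.45  0.34 -0.83] [370. 144. 198.] [342. 251. 227.] [-0.01 -0.21  2.25  0.57  0.69  1.01] [-0.  -0.   0.2  0.9  0.1 -0.8]
8 [355. 223. 205.] [ 0.45  0.43 -0.78] [368. 167. 194.] [334. 270. 231.] [-0.01 -0.21  2.28  0.74  0.69  0.85] [ 0.   0.   0.1  0.8  0.  -0.7]
10 [354. 241. 206.] [ 0.47  0.5  -0.73] [368. 186. 193.] [330. 285. 235.] [-0.01 -0.2   2.31  0.92  0.69  0.69] [ 0.   0.   0.2  0.9 -0.1 -0.8]
12 [356. 252. 209.] [ 0.5   0.54 -0.67] [372. 199. 193.] [330. 294. 238.] [-0.01 -0.19  2.35  1.08  0.67  0.52] [ 0.   0.1  0.2  0.9 -0.1 -0.9]
14 [362. 257. 211.] [ 0.55  0.57 -0.62] [379. 205. 193.] [334. 299. 240.] [-0.01 -0.18  2.38  1.26  0.64  0.35] [-0.   0.1  0.2  0.9 -0.1 -0.9]
16 [371. 257. 210.] [ 0.6   0.
[... 1436 characters left out ...]
.8, 0.3, 2, 1.6, -0.3]]
[[0.2, -0.6, 0.2, 1.6, 1.7, -0.3], [0.2, -0.4, 0.3, 1.2, 1.9, -0.3], [0.3, -0.3, 0.2, 0.9, 2, -0.2], [0.3, 0, 0.3, 0.5, 2.1, -0.2], [0.3, 0.1, 0.3, 0.1, 2.1, -0.1], [0.3, 0.3, 0.2, -0.2, 2.1, -0.2], [0.2, 0.5, 0.3, -0.7, 2, -0.2], [0.2, 0.6, 0.2, -1, 2, -0.2], [0, 0.9, 0.3, -1.3, 1.7, -0.2], [0, 0.9, 0.2, -1.7, 1.7, -0.3]]
[[-0.1, 1.1, 0.3, -2, 1.4, -0.3], [-0.2, 1.3, 0.2, -2.3, 1.1, -0.3], [-0.3, 1.3, 0.3, -2.6, 0.9, -0.5], [-0.5, 1.4, 0.2, -2.8, 0.6, -0.4], [-0.7, 1.5, 0.3, -2.9, 0.3, -0.6], [-0.8, 1.5, 0.3, -3.1, -0.1, -0.6], [-0.9, 1.6, 0.2, -3.3, -0.4, -0.7], [-1.1, 1.5, 0.3, -3.3, -0.7, -0.8], [-1.2, 1.6, 0.3, -3.3, -1.1, -0.9], [-1.4, 1.5, 0.2, -3.3, -1.5, -1]]
```

```bash
sed -i 's/\[400,114,95\]),rot(0,54)/[412,114,70]),rot(0,46)/' flip.py; python3 flip.py
```

```text
[-0.01   0.247  2.495  3.123  0.403 -1.561] 5.601332567021957e-22
2 [388. 144. 218.] [ 0.5   0.12 -0.86] [388.  86. 221.] [378. 200. 231.] [-0.01 -0.21  2.19  0.21  0.64  1.36] [ 0.   0.   0.1  0.9  0.1 -0.9]
4 [381. 171. 212.] [ 0.49  0.23 -0.84] [386. 114. 211.] [367. 224. 230.] [-0.01 -0.2   2.21  0.4   0.65  1.17] [-0.   0.   0.1  0.9  0.1 -0.9]
6 [377. 196. 211.] [ 0.49  0.32 -0.81] [385. 139. 206.] [359. 246. 232.] [-0.01 -0.2   2.24  0.57  0.65  1.01] [ 0.   0.   0.1  0.9 -0.  -0.8]
8 [375. 214. 212.] [ 0.5   0.4  -0.77] [387. 158. 203.] [354. 262. 236.] [-0.01 -0.19  2.26  0.74  0.64  0.85] [-0.   0.   0.2  0.9 -0.1 -0.8]
10 [377. 228. 214.] [ 0.52  0.45 -0.72] [390. 173. 203.] [354. 275. 240.] [-0.01 -0.19  2.29  0.9   0.62  0.7 ] [ 0.   0.1  0.1  0.8 -0.1 -0.8]
12 [383. 236. 215.] [ 0.56  0.48 -0.67] [397. 181. 202.] [358. 281. 241.] [-0.01 -0.17  2.31  1.06  0.59  0.54] [ 0.   0.1  0.1  0.8 -0.2 -0.8]
14 [390. 238. 214.] [ 0.6   0.49 -0.63] [404. 184. 200.] [365. 283. 240.] [-0.01 -0.16  2.34  1.23  0.56  0.37] [-0.   0.1  0.1  0.9 -0.2 -0.9]
16 [399. 235. 209.] [ 0.65  0.
[... 1440 characters left out ...]
.6, 0.3, 1.5, 1.5, -0.2]]
[[0.3, -0.3, 0.3, 1.1, 1.7, -0.2], [0.2, -0.2, 0.3, 0.7, 1.7, -0.1], [0.3, -0.1, 0.3, 0.4, 1.7, -0.1], [0.2, 0.2, 0.3, 0.1, 1.7, -0.1], [0.2, 0.3, 0.3, -0.3, 1.7, -0.1], [0.1, 0.4, 0.4, -0.6, 1.5, 0], [0, 0.6, 0.3, -0.9, 1.5, 0], [0, 0.8, 0.4, -1.1, 1.3, -0.1], [-0.2, 0.8, 0.4, -1.5, 1.1, 0], [-0.2, 1, 0.4, -1.7, 0.9, -0.1]]
[[-0.4, 1, 0.4, -1.9, 0.7, -0.1], [-0.5, 1.2, 0.4, -2, 0.4, -0.1], [-0.6, 1.1, 0.4, -2.3, 0.1, -0.2], [-0.7, 1.3, 0.5, -2.3, -0.1, -0.2], [-0.9, 1.2, 0.4, -2.4, -0.4, -0.2], [-1, 1.2, 0.5, -2.5, -0.7, -0.3], [-1.1, 1.2, 0.5, -2.5, -1, -0.3], [-1.2, 1.2, 0.5, -2.5, -1.2, -0.4], [-1.4, 1.2, 0.5, -2.4, -1.6, -0.4], [-1.4, 1, 0.6, -2.4, -1.7, -0.4]]
```

```bash
sed -i 's/-30,0,35/-45,0,35/; s/i%2==0/i%6==0/' flip.py; python3 flip.py
```

```text
[-0.01   0.247  2.495  3.123  0.403 -1.561] 5.601332567021957e-22
6 [368. 196. 212.] [ 0.49  0.32 -0.81] [376. 139. 206.] [350. 246. 233.] [-0.01 -0.22  2.25  0.57  0.65  1.02] [ 0.  -0.   0.1  0.8 -0.  -0.8]
12 [369. 237. 215.] [ 0.56  0.48 -0.67] [382. 182. 202.] [344. 282. 241.] [-0.01 -0.21  2.34  1.05  0.6   0.55] [ 0.   0.1  0.1  0.8 -0.2 -0.8]
18 [394. 227. 200.] [ 0.69  0.44 -0.57] [405. 171. 188.] [369. 274. 224.] [-0.01 -0.13  2.42  1.61  0.47 -0.01] [ 0.   0.2  0.1  1.1 -0.2 -1.1]
24 [418. 177. 149.] [ 0.77  0.25 -0.58] [420. 120. 144.] [401. 230. 165.] [-0.01  0.03  2.47  2.38  0.39 -0.81] [-0.   0.4  0.1  1.4 -0.  -1.5]
30 [412. 114.  69.] [ 0.72 -0.   -0.69] [405.  57.  76.] [405. 171.  76.] [-0.01  0.25  2.49  3.13  0.4  -1.56] [ 0.   0.4  0.   1.1  0.1 -1.1]
[[-0.9, -1.5, 0.1, 3.5, -0.8, -1.1], [-0.7, -1.5, 0.2, 3.3, -0.5, -0.9], [-0.6, -1.4, 0.1, 3.2, -0.1, -0.9], [-0.4, -1.4, 0.2, 3.1, 0.1, -0.7], [-0.3, -1.2, 0.1, 2.8, 0.5, -0.7], [-0.2, -1.2, 0.2, 2.6, 0.8, -0.5], [-0.1, -1, 0.2, 2.4, 1, -0.5], [0, -0.9, 0.2, 2.1, 1.2, -0.3], [0.1, -0.7, 0.2, 1.7, 1.4, -0.4], [0.1, -0.6, 0.3, 1.5, 1.5, -0.2]]
[[0.2, -0.4, 0.2, 1.1, 1.7, -0.2], [0.2, -0.2, 0.3, 0.7, 1.7, -0.1], [0.2, 0, 0.3, 0.4, 1.7, -0.1], [0.2, 0.1, 0.3, 0.1, 1.7, -0.1], [0.2, 0.3, 0.3, -0.3, 1.7, -0.1], [0.1, 0.5, 0.3, -0.6, 1.5, 0], [0.1, 0.6, 0.4, -0.9, 1.5, 0], [0, 0.7, 0.4, -1.1, 1.3, -0.1], [-0.1, 0.9, 0.4, -1.5, 1.1, 0], [-0.2, 1, 0.4, -1.7, 0.9, -0.1]]
[[-0.3, 1.1, 0.5, -1.9, 0.7, -0.1], [-0.5, 1.1, 0.5, -2, 0.4, -0.1], [-0.5, 1.2, 0.5, -2.3, 0.1, -0.2], [-0.7, 1.3, 0.6, -2.3, -0.1, -0.2], [-0.8, 1.2, 0.5, -2.4, -0.4, -0.2], [-0.9, 1.3, 0.6, -2.5, -0.7, -0.3], [-1, 1.2, 0.6, -2.5, -1, -0.3], [-1.1, 1.2, 0.7, -2.5, -1.2, -0.4], [-1.3, 1.1, 0.6, -2.4, -1.6, -0.4], [-1.3, 1.1, 0.6, -2.4, -1.7, -0.4]]
```

Call:
move_arm([
  [-0.9, -1.5, 0.1, 3.5, -0.8, -1.1],
  [-0.7, -1.5, 0.2, 3.3, -0.5, -0.9],
  [-0.6, -1.4, 0.1, 3.2, -0.1, -0.9],
  [-0.4, -1.4, 0.2, 3.1, 0.1, -0.7],
  [-0.3, -1.2, 0.1, 2.8, 0.5, -0.7],
  [-0.2, -1.2, 0.2, 2.6, 0.8, -0.5],
  [-0.1, -1, 0.2, 2.4, 1, -0.5],
  [0, -0.9, 0.2, 2.1, 1.2, -0.3],
  [0.1, -0.7, 0.2, 1.7, 1.4, -0.4],
  [0.1, -0.6, 0.3, 1.5, 1.5, -0.2],
])

```text
time_s: 4.3
eef_pos: [367.4, 229.1, 216.9]
ee_rot: [-0.211, 0.921, 0.104, 0.31]
force: [1.2, -0.0, -0.5]
grip_width: 0.994
```

Call:
move_arm([
  [0.2, -0.4, 0.2, 1.1, 1.7, -0.2],
  [0.2, -0.2, 0.3, 0.7, 1.7, -0.1],
  [0.2, 0, 0.3, 0.4, 1.7, -0.1],
  [0.2, 0.1, 0.3, 0.1, 1.7, -0.1],
  [0.2, 0.3, 0.3, -0.3, 1.7, -0.1],
  [0.1, 0.5, 0.3, -0.6, 1.5, 0],
  [0.1, 0.6, 0.4, -0.9, 1.5, 0],
  [0, 0.7, 0.4, -1.1, 1.3, -0.1],
  [-0.1, 0.9, 0.4, -1.5, 1.1, 0],
  [-0.2, 1, 0.4, -1.7, 0.9, -0.1],
])

```text
time_s: 5.3
eef_pos: [407.0, 213.4, 190.9]
ee_rot: [-0.191, 0.88, 0.065, 0.43]
force: [1.3, -0.4, -0.9]
grip_width: 0.995
```

```bash
python3 - <<'E'
from fk2 import *
s=ctrl.sense();p,r=cur();print(p,s["joints"].round(3),fk(s["joints"])[0],r.as_matrix()[:,2],s["time_s"])
E
```

```text
[407.01198568 213.35419377 190.90152574] [-0.014 -0.089  2.432  1.833  0.43  -0.243] [407.40704714 213.22798728 192.63129747] [ 0.73205988  0.39213037 -0.55706562] 5.3
```

Flip is tracking as planned (q4 = 1.83). Third part.

Call:
move_arm([
  [-0.3, 1.1, 0.5, -1.9, 0.7, -0.1],
  [-0.5, 1.1, 0.5, -2, 0.4, -0.1],
  [-0.5, 1.2, 0.5, -2.3, 0.1, -0.2],
  [-0.7, 1.3, 0.5, -2.3, -0.1, -0.2],
  [-0.8, 1.2, 0.5, -2.4, -0.4, -0.2],
  [-0.9, 1.3, 0.5, -2.5, -0.7, -0.3],
  [-1, 1.2, 0.5, -2.5, -1, -0.3],
  [-1.1, 1.2, 0.5, -2.5, -1.2, -0.4],
  [-1.3, 1.1, 0.4, -2.4, -1.6, -0.4],
  [-1.3, 1.1, 0.4, -2.4, -1.7, -0.4],
])

```text
time_s: 6.3
eef_pos: [409.1, 112.5, 77.1]
ee_rot: [0.001, 0.919, -0.0, 0.394]
force: [-0.2, 0.5, -0.4]
grip_width: 0.995
```

```bash
python3 - <<'E'
from fk2 import *
s=ctrl.sense();p,r=cur();print(p,s["joints"].round(3),r.as_matrix().round(3),s["time_s"])
im,P=cap("wrist","w3");cap("side","s3")
for x,y,z,th,yw in [(415,114,20,45,0),(440,114,20,45,0),(600,130,20,48,5.5),(590,134,20,48,5.5)]:
    q,c=ik(np.array([x,y,z]),rot(yw,th),s["joints"]);print(x,z,th,q.round(2),round(c,5))
plan(p,r,[([420,114.5,18],rot(0,46),10)])
E
```

```text
[409.12456523 112.52294451  77.10796324] [-0.014  0.21   2.499  3.122  0.377 -1.562] [[ 0.69  -0.002  0.724]
 [ 0.    -1.    -0.003]
 [ 0.724  0.002 -0.69 ]] 6.3
415 20 45 [-0.01  0.45  2.49  3.13  0.59 -1.57] 0.0
440 20 45 [-0.01  0.46  2.43  3.13  0.54 -1.57] 0.0
600 20 48 [-0.01  0.62  2.03  2.91  0.35 -1.42] 0.0
590 20 48 [-0.    0.61  2.05  2.94  0.37 -1.45] 0.0
[[-0.35, -0.02, 0.49, 0, 0, 0], [-0.36, -0.02, 0.48, 0, -0.1, 0], [-0.35, -0.02, 0.49, 0, 0, 0], [-0.35, -0.02, 0.49, 0.1, 0, 0], [-0.35, -0.02, 0.48, 0, -0.1, 0], [-0.35, -0.03, 0.49, 0, 0, 0], [-0.35, -0.02, 0.49, 0, -0.1, 0], [-0.35, -0.02, 0.49, 0, 0, 0], [-0.35, -0.02, 0.49, 0, 0, 0], [-0.35, -0.02, 0.49, 0.1, -0.1, 0]]
end [420.1 114.5  18. ] [ 9.206e-01  2.000e-04  3.905e-01 -3.000e-04]
```

View pics/w3.png

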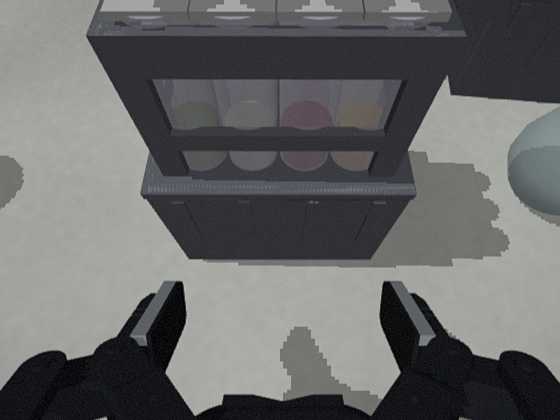

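View pics/s3.png

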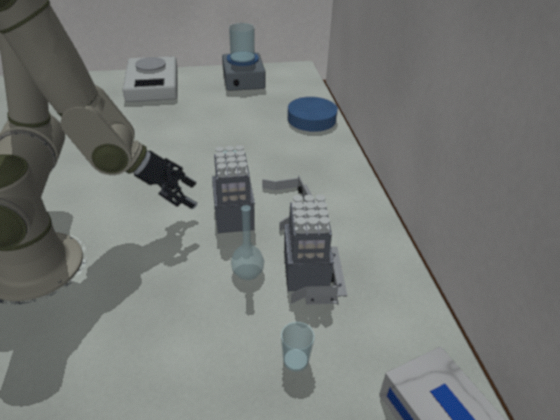

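Call:
move_arm([
  [-0.35, 0, 0.5, 0, 0, 0],
  [-0.35, 0, 0.5, 0, 0, 0],
  [-0.35, 0, 0.5, 0, 0, 0],
  [-0.35, 0, 0.5, 0, 0, 0],
  [-0.35, 0, 0.5, 0, 0, 0],
  [-0.35, 0, 0.5, 0, 0, 0],
  [-0.35, 0, 0.5, 0, 0, 0],
  [-0.35, 0, 0.5, 0, 0, 0],
  [-0.3, -0.1, 0.45, 0, 0, 0],
  [-0.3, -0.1, 0.45, 0, 0, 0],
])

```text
time_s: 7.4
eef_pos: [420.2, 115.3, 18.0]
ee_rot: [0.0, 0.92, -0.0, 0.393]
force: [0.2, -0.9, -0.3]
grip_width: 0.994
```

```bash
python3 - <<'E'
from fk2 import *
P=pickle.load(open("pics/w3.pkl","rb"))
for uv in[(190,259),(372,259)]:print(ray(P,uv,0))
for uv in[(142,195),(415,195)]:print(ray(P,uv,93))
s=ctrl.sense();p,r=cur();print(p,s["joints"].round(3),s["force"],s["time_s"])
im,P=cap("wrist","w4");cap("side","s4")
im=cv2.imread("pics/s4.png")[130:290,140:300];cv2.imwrite("pics/s4z.png",cv2.resize(im,(600,600),interpolation=2))
E
```

```text
[447.57974443 178.56941272   0.        ]
[ 4.47431265e+02  4.75743010e+01 -2.84217094e-14]
[446.86656734 179.59685128  93.        ]
[446.77461981  48.54887508  93.        ]
[420.18759546 115.3123602   17.96905106] [-0.004  0.472  2.482  3.138  0.619 -1.57 ] [ 0.15816155 -0.8899952  -0.2737695 ] 7.4
```

View pics/w4.png

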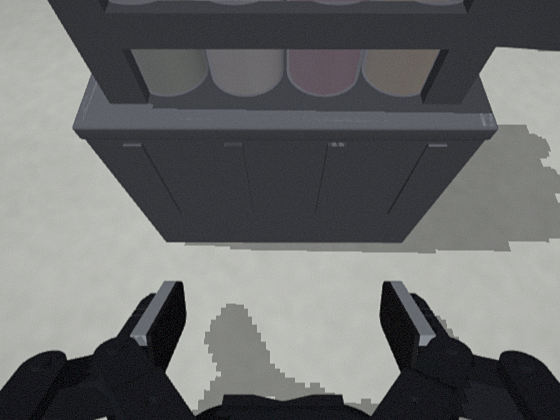

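View pics/s4z.png

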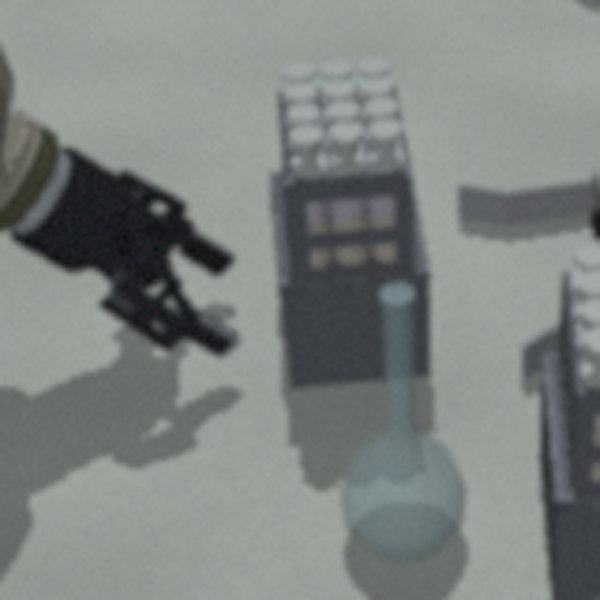

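```bash
cat > push.py <<'E'
from fk2 import *
BO=np.array([647.2,139.0]);BY=5.5;TH=46.0
def bay2w(x,y,yaw):
    a=np.radians(BY);c,s=np.cos(a),np.sin(a);return BO+[c*x-s*y,s*x+c*y],BY+yaw
def w2bay(x,y):
    a=np.radians(BY);c,s=np.cos(a),np.sin(a);d=np.array([x,y])-BO;return np.array([c*d[0]+s*d[1],-s*d[0]+c*d[1]])
E
python3 - <<'E'
from push import *
p,r=cur()
print(w2bay(498,114))
p,r=plan(p,r,[([447,113.8,14],rot(0,46),10)])
E
```

```text
[-150.90925661  -10.58471868]
[[0.16, 0.02, 0.22, 0, 0, 0], [0.16, 0.01, 0.22, 0, 0, 0], [0.16, 0.02, 0.22, 0, -0.1, 0], [0.16, 0.01, 0.22, 0, 0, 0], [0.16, 0.02, 0.22, 0, 0, 0], [0.16, 0.01, 0.22, 0, 0, 0], [0.16, 0.02, 0.23, 0, 0, 0], [0.16, 0.02, 0.22, 0, -0.1, 0], [0.16, 0.01, 0.22, 0, 0, 0], [0.16, 0.02, 0.22, 0, 0, 0]]
end [447.  113.8  14. ] [ 9.205e-01 -3.000e-04  3.907e-01  1.000e-04]
```

Call:
move_arm([
  [0.16, 0.02, 0.22, 0, 0, 0],
  [0.16, 0.01, 0.22, 0, 0, 0],
  [0.16, 0.02, 0.22, 0, 0, 0],
  [0.16, 0.01, 0.22, 0, 0, 0],
  [0.16, 0.02, 0.22, 0, 0, 0],
  [0.16, 0.01, 0.22, 0, 0, 0],
  [0.16, 0.02, 0.22, 0, 0, 0],
  [0.16, 0.02, 0.22, 0, 0, 0],
  [0.16, 0.01, 0.22, 0, 0, 0],
  [0.16, 0.02, 0.22, 0, 0, 0],
])

```text
time_s: 8.5
eef_pos: [447.2, 113.6, 14.7]
ee_rot: [0.0, 0.92, -0.0, 0.393]
force: [0.0, 0.4, 0.1]
grip_width: 0.995
```

```bash
python3 - <<'E'
from fk2 import *
s=ctrl.sense();p,r=cur();print(p,s["force"],s["wrist_torque"],s["time_s"])
im,P=cap("wrist","w5");cap("side","s5")
im=cv2.imread("pics/s5.png")[130:290,140:300];cv2.imwrite("pics/s5z.png",cv2.resize(im,(600,600),interpolation=2))
E
```

```text
[447.24998757 113.62015025  14.74446551] [0.01319689 0.41366203 0.1317783 ] [-0.00205759  0.31240828 -0.00597539] 8.5
```

View pics/w5.png

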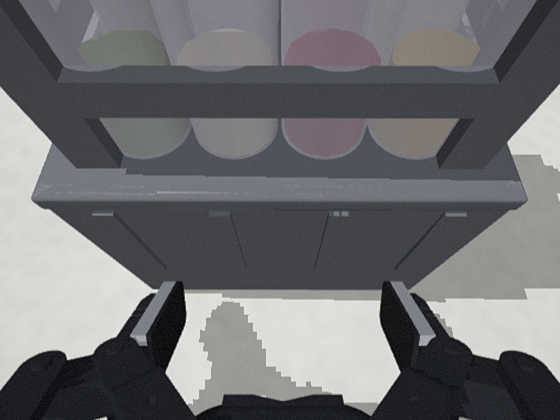

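View pics/s5z.png

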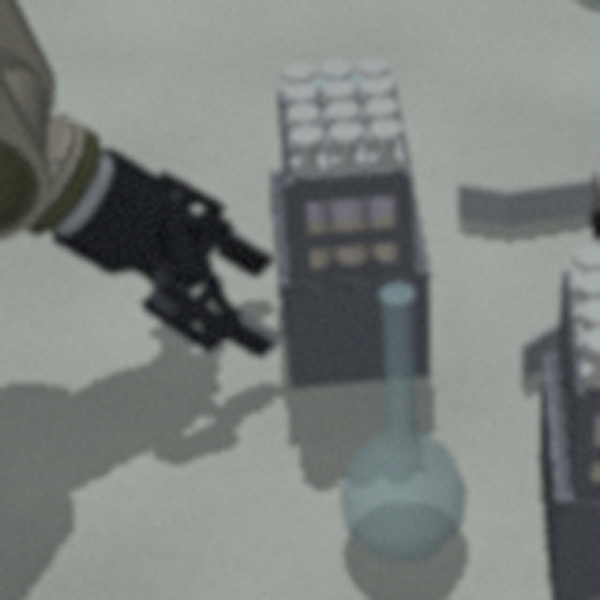

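Call:
move_arm([
  [0.07, 0, 0.08, 0, 0, 0],
  [0.07, 0, 0.08, 0, 0, 0],
  [0.07, 0, 0.07, 0, 0, 0],
  [0.07, 0, 0.07, 0, 0, 0],
  [0.07, 0, 0.07, 0, 0, 0],
  [0.07, 0, 0.07, 0, 0, 0],
  [0.07, 0, 0.07, 0, 0, 0],
  [0.07, 0, 0.07, 0, 0, 0],
  [0.07, 0, 0.07, 0, 0, 0],
  [0.07, 0, 0.07, 0, 0, 0],
])

```text
time_s: 9.6
eef_pos: [455.2, 113.8, 14.2]
ee_rot: [0.0, 0.92, -0.0, 0.391]
force: [-14.3, -0.4, 8.8]
grip_width: 0.995
```

```bash
python3 - <<'E'
from fk2 import *
s=ctrl.sense();p,r=cur();print(p,s["force"],s["wrist_torque"],s["time_s"])
im,P=cap("wrist","w6")
E
```

```text
[455.22336748 113.79423615  14.22524936] [-14.30401953  -0.36203354   8.8209536 ] [-0.05252008  0.62238581 -0.07782442] 9.6
```

View pics/w6.png

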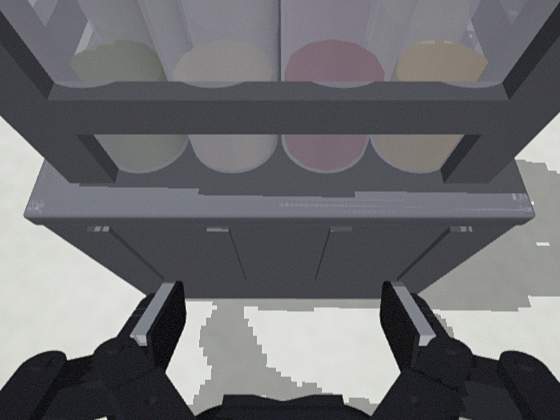

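```bash
python3 - <<'E'
from fk2 import *
import sys
for t,pts in (("w5",[(152,290),(410,290)]),("w6",[(165,297),(395,297)])):
    P=pickle.load(open(f"pics/{t}.pkl","rb"))
    for uv in pts:print(t,ray(P,uv,0).round(1))
for t,pts in (("w5",[(35,203),(525,203)]),("w6",[(24,218),(535,218)])):
    P=pickle.load(open(f"pics/{t}.pkl","rb"))
    for uv in pts:print(t,ray(P,uv,93).round(1))
P=pickle.load(open("pics/w6.pkl","rb"))
p,r=cur()
for ty in (-43,-50,-57):
  for tx in(-11,0,11):print(ty,tx,proj(P,p+r.apply([tx,ty,-13])).round(0))
E
```

```text
w5 [447.  179.7   0. ]
w5 [446.9  48.5   0. ]
w6 [451.2 172.5   0. ]
w6 [451.1  57.    0. ]
w5 [446.6 179.9  93. ]
w5 [446.5  48.1  93. ]
w6 [450.  181.1  93. ]
w6 [450.   47.5  93. ]
-43 -11 [[185. 318.]]
-43 0 [[183. 296.]]
-43 11 [[181. 274.]]
-50 -11 [[170. 318.]]
-50 0 [[167. 296.]]
-50 11 [[164. 274.]]
-57 -11 [[154. 318.]]
-57 0 [[151. 296.]]
-57 11 [[148. 274.]]
```

```bash
cat >> push.py <<'E'
def pushplan(state,xbs,z,off=45.6,n=10,y_end=0.0,yend_x=-30,yawend_x=-40,th=46):
    """state: crate (x,y,yaw) world now"""
    p,r=cur();b=w2bay(*state[:2]);w0=state[2]-BY
    # calibrate: tool pose rel. to crate held as measured
    a=np.radians(state[2]);rel=Ro.from_euler('z',-a).apply(p-np.array([*state[:2],0]));print("bay",b.round(1),round(w0,2),"rel",rel.round(1))
    rw=(Ro.from_euler('z',-a)*r)
    for xb in xbs:
        wp=[]
        for k in range(1,n+1):
            x=b[0]+(xb-b[0])*k/n if xb==xbs[0] else px+(xb-px)*k/n
            fy=np.clip((x-b[0])/(yend_x-b[0]),0,1);fw=np.clip((x-b[0])/(yawend_x-b[0]),0,1)
            (X,Y),W=bay2w(x,b[1]+(y_end-b[1])*fy,w0*(1-fw))
            Z=Ro.from_euler('z',np.radians(W));P=np.array([X,Y,0])+Z.apply([rel[0],rel[1],0]);P[2]=z
            wp.append((P,Z*rw,1))
        z0=p[2]
        wp=[(np.array([P[0],P[1],z0+(z-z0)*(k+1)/n]),R,1) for k,(P,R,_) in enumerate(wp)]
        p,r=plan(p,r,wp);px=xb
E
python3 - <<'E'
from push import *
pushplan((501,114.2,0),[-118,-88],15.5)
E
```

```text
bay [-147.9  -10.7] -5.5 rel [-45.6  -0.4  14.3]
[[0.21, -0.04, 0.2, 0.1, 0, -0.1], [0.22, -0.05, 0.21, 0.1, 0, -0.1], [0.21, -0.04, 0.2, 0.1, 0, -0.1], [0.22, -0.04, 0.21, 0.1, 0, -0.1], [0.21, -0.04, 0.2, 0.1, 0, -0.1], [0.21, -0.04, 0.21, 0.2, 0, -0.1], [0.22, -0.04, 0.2, 0.1, 0, -0.1], [0.21, -0.04, 0.21, 0.1, 0, -0.1], [0.22, -0.04, 0.2, 0.1, 0, -0.2], [0.21, -0.03, 0.21, 0.1, 0, -0.1]]
end [485.  118.1  15.5] [ 0.9202  0.0124  0.3913 -0.005 ]
[[0.2, -0.04, 0.21, 0.1, 0, -0.1], [0.21, -0.03, 0.22, 0.1, 0, -0.1], [0.21, -0.04, 0.21, 0.1, 0, -0.1], [0.21, -0.03, 0.21, 0.1, 0, -0.1], [0.2, -0.03, 0.22, 0.1, 0, -0.1], [0.21, -0.03, 0.21, 0.2, 0, -0.1], [0.21, -0.04, 0.22, 0.1, 0, -0.1], [0.2, -0.03, 0.21, 0.1, 0, -0.1], [0.21, -0.03, 0.22, 0.1, 0, -0.1], [0.21, -0.02, 0.21, 0.1, 0, -0.1]]
end [514.6 122.5  15.5] [ 0.9199  0.0242  0.3912 -0.0104]
```

Call:
move_arm([
  [0.21, -0.04, 0.2, 0.1, 0, -0.1],
  [0.22, -0.05, 0.21, 0.1, 0, -0.1],
  [0.21, -0.04, 0.2, 0.1, 0, -0.1],
  [0.22, -0.04, 0.21, 0.1, 0, -0.1],
  [0.21, -0.04, 0.2, 0.1, 0, -0.1],
  [0.21, -0.04, 0.21, 0.2, 0, -0.1],
  [0.22, -0.04, 0.2, 0.1, 0, -0.1],
  [0.21, -0.04, 0.21, 0.1, 0, -0.1],
  [0.22, -0.04, 0.2, 0.1, 0, -0.2],
  [0.21, -0.03, 0.21, 0.1, 0, -0.1],
])

```text
time_s: 10.65
eef_pos: [484.8, 117.9, 14.6]
ee_rot: [-0.005, 0.921, 0.012, 0.39]
force: [-5.8, -0.7, -3.1]
grip_width: 0.994
```

```bash
python3 - <<'E'
from fk2 import *
s=ctrl.sense();p,r=cur();print(p,s["force"],s["wrist_torque"],s["time_s"],s["joints"].round(3))
im,P=cap("wrist","w7");cap("side","s7")
im=cv2.imread("pics/s7.png")[130:290,140:300];cv2.imwrite("pics/s7z.png",cv2.resize(im,(600,600),interpolation=2))
E
```

```text
[484.80073412 117.93709643  14.63211182] [-5.81449532 -0.68425716 -3.14078993] [-0.08776927  1.37852018 -0.0960832 ] 10.65 [-0.01   0.517  2.317  3.087  0.494 -1.548]
```

View pics/w7.png

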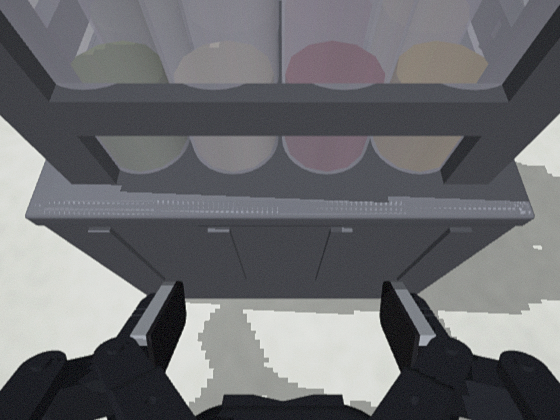

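View pics/s7z.png

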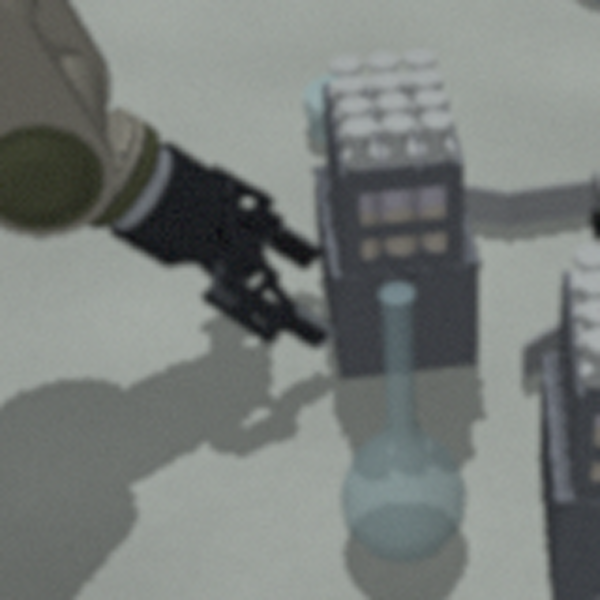

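Call:
move_arm([
  [0.2, -0.04, 0.21, 0.1, 0, -0.1],
  [0.21, -0.03, 0.22, 0.1, 0, -0.1],
  [0.21, -0.04, 0.21, 0.1, 0, -0.1],
  [0.21, -0.03, 0.21, 0.1, 0, -0.1],
  [0.2, -0.03, 0.22, 0.1, 0, -0.1],
  [0.21, -0.03, 0.21, 0.2, 0, -0.1],
  [0.21, -0.04, 0.22, 0.1, 0, -0.1],
  [0.2, -0.03, 0.21, 0.1, 0, -0.1],
  [0.21, -0.03, 0.22, 0.1, 0, -0.1],
  [0.21, -0.02, 0.21, 0.1, 0, -0.1],
])

```text
time_s: 11.75
eef_pos: [515.0, 122.3, 15.3]
ee_rot: [-0.01, 0.92, 0.024, 0.391]
force: [-5.8, -1.4, -3.5]
grip_width: 0.993
```

```bash
python3 - <<'E'
from fk2 import *
s=ctrl.sense();p,r=cur();print(p,s["force"],s["time_s"],s["joints"].round(3),r.as_matrix().round(3))
im,P=cap("wrist","w8");cap("scene","c8")
im=cv2.imread("pics/c8.png")[100:300,180:400];cv2.imwrite("pics/c8z.png",cv2.resize(im,(660,600),interpolation=2))
E
```

```text
[514.98500671 122.26916325  15.28452593] [-5.76122582 -1.35685889 -3.46469142] 11.75 [-0.011  0.539  2.239  3.034  0.442 -1.518] [[ 0.693  0.052  0.719]
 [ 0.036 -0.999  0.038]
 [ 0.72  -0.    -0.694]]
```

View pics/w8.png

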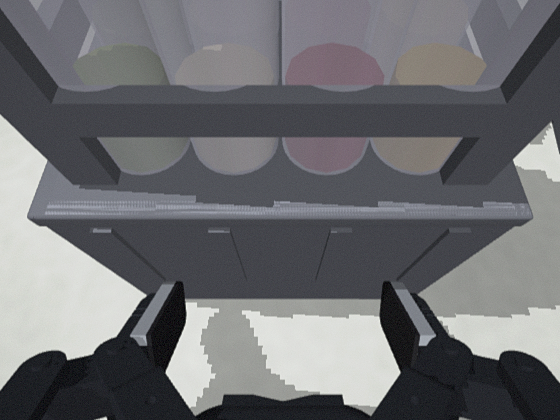

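View pics/c8z.png

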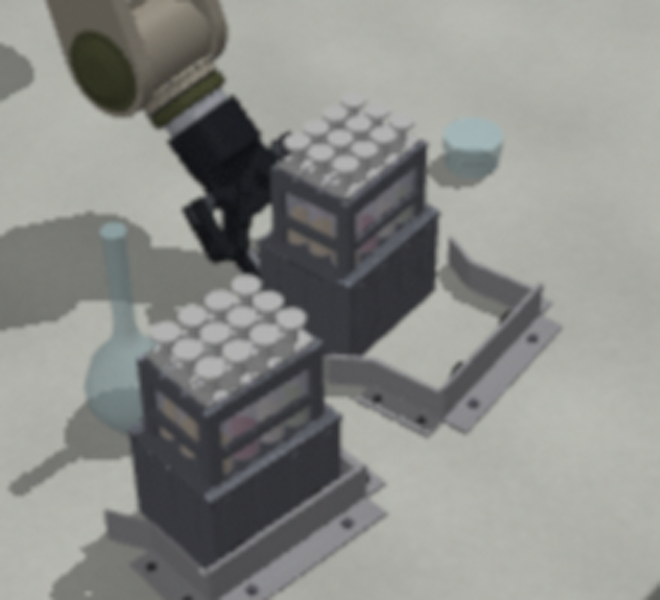

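```bash
python3 - <<'E'
from push import *
pushplan((560.5,125.1,3.0),[-58,-28],15.3)
E
```

```text
bay [-87.6  -5.5] -2.5 rel [-45.1  -0.4  15.6]
[[0.2, -0.03, 0.21, 0.1, 0, -0.1], [0.2, -0.03, 0.22, 0.1, 0, -0.1], [0.21, -0.02, 0.22, 0.1, 0, -0.1], [0.2, -0.03, 0.21, 0.1, 0, -0.1], [0.2, -0.03, 0.22, 0.2, 0, -0.1], [0.2, -0.02, 0.21, 0.1, 0, -0.1], [0.21, -0.03, 0.22, 0.1, 0, -0.2], [0.2, -0.02, 0.21, 0.1, 0, -0.1], [0.2, -0.02, 0.22, 0.1, 0, -0.1], [0.2, -0.02, 0.21, 0.1, 0, -0.1]]
end [544.8 126.7  15.3] [ 0.9193  0.0367  0.3915 -0.0154]
[[0.21, -0.03, 0.22, 0.1, 0, -0.1], [0.21, -0.02, 0.22, 0.1, 0, -0.1], [0.21, -0.02, 0.21, 0.2, 0, -0.1], [0.2, -0.02, 0.22, 0.1, 0, -0.1], [0.21, -0.01, 0.21, 0.1, 0, -0.1], [0.21, -0.02, 0.22, 0.1, 0, -0.1], [0.21, -0.03, 0.22, 0, 0, 0], [0.21, -0.03, 0.21, 0, 0, 0], [0.2, -0.03, 0.22, 0, 0, 0], [0.21, -0.01, 0.22, 0, 0, 0]]
end [574.5 131.6  15.3] [ 0.919   0.0439  0.3913 -0.019 ]
```

Call:
move_arm([
  [0.2, -0.03, 0.21, 0.1, 0, -0.1],
  [0.2, -0.03, 0.22, 0.1, 0, -0.1],
  [0.21, -0.02, 0.22, 0.1, 0, -0.1],
  [0.2, -0.03, 0.21, 0.1, 0, -0.1],
  [0.2, -0.03, 0.22, 0.2, 0, -0.1],
  [0.2, -0.02, 0.21, 0.1, 0, -0.1],
  [0.21, -0.03, 0.22, 0.1, 0, -0.2],
  [0.2, -0.02, 0.21, 0.1, 0, -0.1],
  [0.2, -0.02, 0.22, 0.1, 0, -0.1],
  [0.2, -0.02, 0.21, 0.1, 0, -0.1],
])

```text
time_s: 12.85
eef_pos: [544.7, 126.7, 15.6]
ee_rot: [-0.015, 0.919, 0.037, 0.392]
force: [-8.5, -1.3, 0.3]
grip_width: 0.997
```

Call:
move_arm([
  [0.21, -0.03, 0.22, 0.1, 0, -0.1],
  [0.21, -0.02, 0.22, 0.1, 0, -0.1],
  [0.21, -0.02, 0.21, 0.2, 0, -0.1],
  [0.2, -0.02, 0.22, 0.1, 0, -0.1],
  [0.21, -0.02, 0.21, 0.1, 0, -0.1],
  [0.21, -0.02, 0.22, 0.1, 0, -0.1],
  [0.21, -0.02, 0.22, 0, 0, 0],
  [0.21, -0.02, 0.21, 0, 0, 0],
  [0.2, -0.02, 0.22, 0, 0, 0],
  [0.21, -0.02, 0.22, 0, 0, 0],
])

```text
time_s: 13.85
eef_pos: [574.4, 131.5, 15.6]
ee_rot: [-0.019, 0.919, 0.044, 0.391]
force: [-8.3, -2.3, 1.6]
grip_width: 0.997
```

```bash
python3 - <<'E'
from fk2 import *
s=ctrl.sense();p,r=cur();print(p,s["force"],s["time_s"],s["joints"].round(3),r.as_matrix().round(3))
im,P=cap("wrist","w9");cap("scene","c9");cap("side","s9")
im=cv2.imread("pics/c9.png")[100:280,220:400];cv2.imwrite("pics/c9z.png",cv2.resize(im,(600,600),interpolation=2))
im=cv2.imread("pics/s9.png")[130:290,180:340];cv2.imwrite("pics/s9z.png",cv2.resize(im,(600,600),interpolation=2))
E
```

```text
[574.42424534 131.51635888  15.56750223] [-8.30755357 -2.3087618   1.58697521] 13.85 [-0.006  0.595  2.079  2.921  0.343 -1.433] [[ 0.69   0.095  0.718]
 [ 0.066 -0.995  0.069]
 [ 0.721 -0.001 -0.693]]
```

View pics/w9.png

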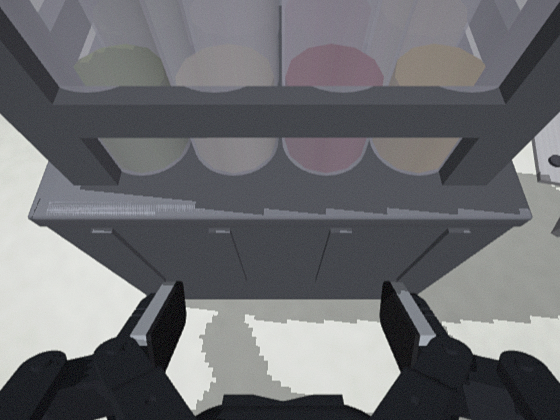

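View pics/c9z.png

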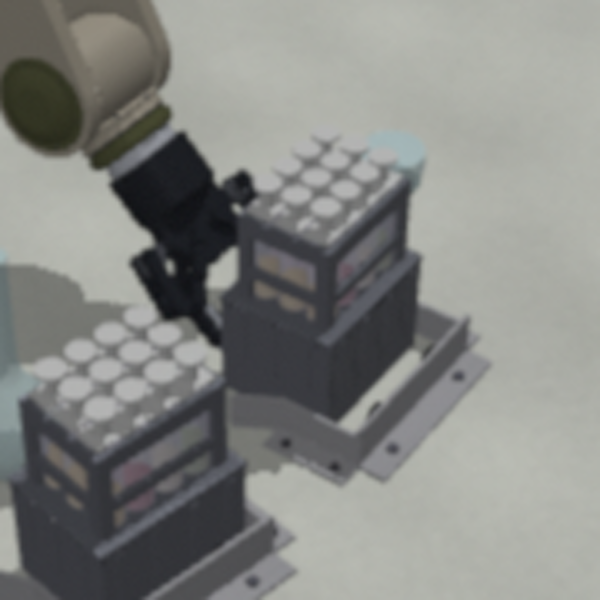

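View pics/s9z.png

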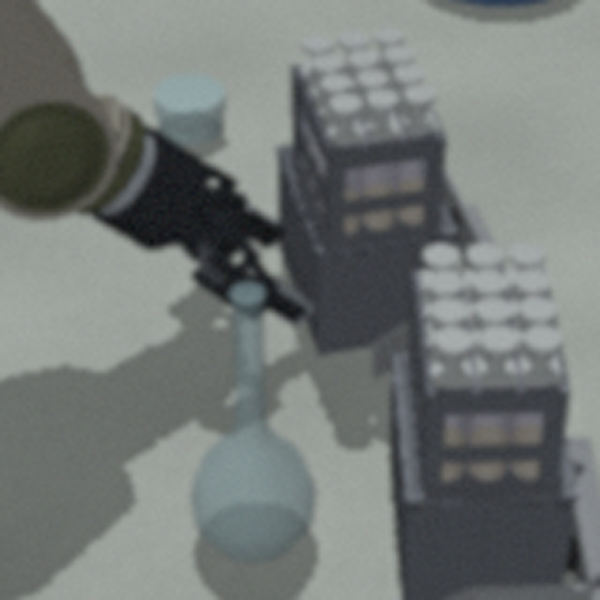

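```bash
python3 - <<'E'
from push import *
p,r=cur();y=np.radians(5.49);o=p[:2]+45.2*np.array([np.cos(y),np.sin(y)])+.4*np.array([-np.sin(y),np.cos(y)]);print(o)
pushplan((*o,5.49),[-6,4],15.5,yawend_x=-27,yend_x=-5)
E
```

```text
[619.91487418 136.273861  ]
bay [-27.4  -0.1] -0.01 rel [-45.2  -0.4  15.8]
[[0.15, 0, 0.16, 0, 0, 0], [0.14, 0, 0.15, 0, 0, 0], [0.15, 0, 0.16, 0, 0, 0], [0.14, 0, 0.16, 0, 0, 0], [0.15, 0, 0.15, 0, 0, 0], [0.15, -0.01, 0.16, 0, 0, 0], [0.14, 0, 0.16, 0, 0, 0], [0.15, 0, 0.15, 0, 0, 0], [0.14, 0, 0.16, 0, 0, 0], [0.15, 0, 0.16, 0, 0, 0]]
end [596.3 133.7  15.5] [ 0.9187  0.0439  0.392  -0.019 ]
[[0.07, 0, 0.07, 0, 0, 0], [0.07, 0, 0.07, 0, 0, 0], [0.07, 0, 0.08, 0, 0, 0], [0.07, 0, 0.07, 0, 0, 0], [0.07, 0, 0.07, 0, 0, 0], [0.06, 0, 0.07, 0, 0, 0], [0.07, 0, 0.07, 0, 0, 0], [0.07, 0, 0.08, 0, 0, 0], [0.07, 0, 0.07, 0, 0, 0], [0.07, 0, 0.07, 0, 0, 0]]
end [606.2 134.7  15.5] [ 0.9187  0.0439  0.392  -0.019 ]
```

Call:
move_arm([
  [0.15, 0, 0.16, 0, 0, 0],
  [0.14, 0, 0.15, 0, 0, 0],
  [0.15, 0, 0.16, 0, 0, 0],
  [0.14, 0, 0.16, 0, 0, 0],
  [0.15, 0, 0.15, 0, 0, 0],
  [0.15, 0, 0.16, 0, 0, 0],
  [0.14, 0, 0.15, 0, 0, 0],
  [0.15, 0, 0.15, 0, 0, 0],
  [0.14, 0, 0.15, 0, 0, 0],
  [0.14, 0, 0.15, 0, 0, 0],
])

```text
time_s: 15.0
eef_pos: [595.7, 133.6, 15.7]
ee_rot: [-0.019, 0.919, 0.044, 0.392]
force: [-8.6, -1.3, 2.3]
grip_width: 0.993
```

Call:
move_arm([
  [0.05, 0, 0.05, 0, 0, 0],
  [0.05, 0, 0.05, 0, 0, 0],
  [0.04, 0, 0.04, 0, 0, 0],
  [0.04, 0, 0.04, 0, 0, 0],
  [0.03, 0, 0.03, 0, 0, 0],
  [0.03, 0, 0.03, 0, 0, 0],
  [0.03, 0, 0.03, 0, 0, 0],
  [0.03, 0, 0.03, 0, 0, 0],
  [0, 0, 0, 0, 0, 0],
  [0, 0, 0, 0, 0, 0],
])

```text
time_s: 16.0
eef_pos: [599.9, 134.0, 15.7]
ee_rot: [-0.019, 0.919, 0.044, 0.392]
force: [-7.6, -0.3, 0.7]
grip_width: 0.998
```

```bash
python3 - <<'E'
from fk2 import *
s=ctrl.sense();p,r=cur();print(p,s["force"],s["wrist_torque"],s["time_s"],r.as_matrix().round(3))
im,P=cap("wrist","w10");cap("scene","c10")
im=cv2.imread("pics/c10.png")[120:280,240:400];cv2.imwrite("pics/c10z.png",cv2.resize(im,(600,600),interpolation=2))
E
```

```text
[599.91402139 133.97877527  15.72433872] [-7.56415352 -0.26171769  0.73426642] [-0.13392066  1.00872318 -0.01512505] 16.0 [[ 0.689  0.096  0.718]
 [ 0.066 -0.995  0.069]
 [ 0.722 -0.    -0.692]]
```

View pics/c10z.png

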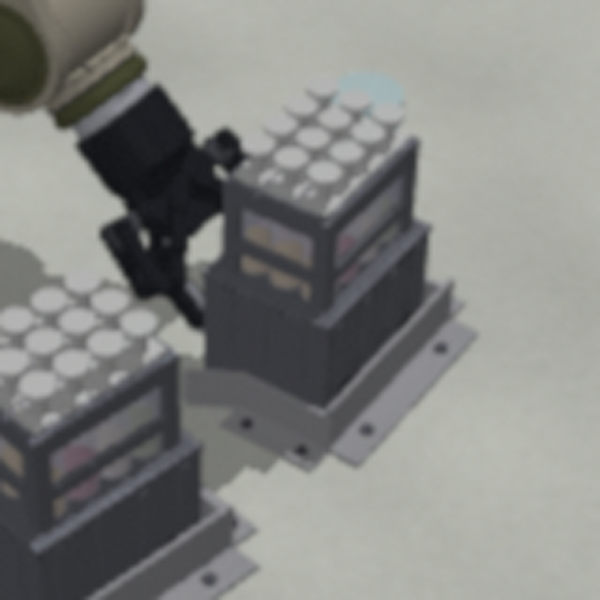

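View pics/w10.png

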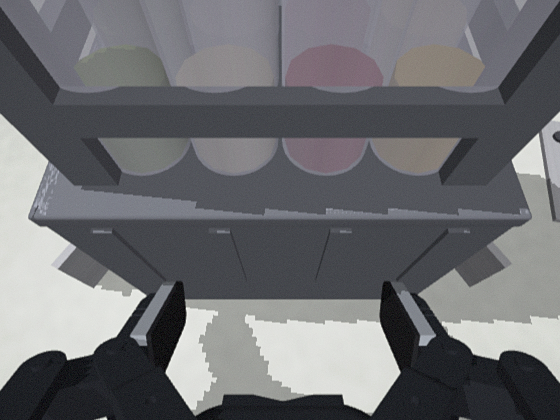

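Call:
move_arm([
  [0.03, 0, 0.03, 0, 0, 0],
  [0.03, 0, 0.03, 0, 0, 0],
  [0.03, 0, 0.03, 0, 0, 0],
  [0.03, 0, 0.03, 0, 0, 0],
  [0.03, 0, 0.03, 0, 0, 0],
  [0.03, 0, 0.03, 0, 0, 0],
  [0.03, 0, 0.03, 0, 0, 0],
  [0, 0, 0, 0, 0, 0],
  [0, 0, 0, 0, 0, 0],
  [0, 0, 0, 0, 0, 0],
])

```text
time_s: 17.1
eef_pos: [601.0, 134.2, 15.4]
ee_rot: [-0.019, 0.919, 0.044, 0.39]
force: [-28.3, -5.5, 17.1]
grip_width: 0.994
```

```bash
python3 - <<'E'
from fk2 import *
s=ctrl.sense();p,r=cur();print(p,s["force"],s["wrist_torque"],s["time_s"])
E
```

```text
[600.95497708 134.17935003  15.42210747] [-28.33947814  -5.4571417   17.14547021] [-0.4503944   1.33352826 -0.27798683] 17.1
```

Call:
move_arm([
  [-0.1, 0, -0.1, 0, 0, 0],
  [-0.2, 0, -0.2, 0, 0, 0],
  [-0.4, 0, -0.4, 0, 0, 0],
  [-0.6, 0, -0.6, 0, 0, 0],
  [-0.7, 0, -0.7, 0, 0, 0],
  [-0.7, 0, -0.7, 0, 0, 0],
  [-0.7, 0, -0.7, 0, 0, 0],
  [-0.7, 0, -0.7, 0, 0, 0],
  [-0.7, 0, -0.7, 0, 0, 0],
  [-0.7, 0, -0.7, 0, 0, 0],
])

```text
time_s: 18.1
eef_pos: [525.3, 126.7, 14.4]
ee_rot: [-0.019, 0.919, 0.044, 0.392]
force: [0.9, 0.2, -0.0]
grip_width: 0.991
```

```bash
python3 - <<'E'
from fk2 import *
s=ctrl.sense();p,r=cur();print(p,s["force"],s["time_s"],s["joints"].round(2))
cap("side","s11")
im=cv2.imread("pics/s11.png")[130:310,180:360];cv2.imwrite("pics/s11z.png",cv2.resize(im,(600,600),interpolation=2))
plan(p,r,[([470,122,290],rot(5.5,46),20)])
for x,z in((470,290),(470,150)):
    print(ik(np.array([x,122,z]),rot(5.5,46),s["joints"]))
E
```

```text
[525.27822557 126.66493203  14.36442557] [ 0.8764654   0.24530058 -0.03694593] 18.1 [-0.02  0.55  2.22  2.94  0.44 -1.47]
[[0.8, 0, -1.15, 0, 0, 0], [0.81, -0.01, -1.16, 0, 0, 0], [0.8, 0, -1.15, 0, 0, 0], [0.81, 0, -1.15, 0, -0.1, 0], [0.8, -0.01, -1.16, 0, 0, 0], [0.8, 0, -1.15, 0, 0, 0], [0.8, -0.01, -1.16, 0, 0, 0], [0.8, 0, -1.15, 0, 0, 0], [0.81, 0, -1.16, 0, 0, 0], [0.8, -0.01, -1.15, 0, 0, 0], [0.8, 0, -1.16, 0, 0, 0], [0.8, 0, -1.15, 0, -0.1, 0], [0.8, -0.01, -1.16, 0, 0, 0], [0.8, 0, -1.15, 0, 0, 0], [0.8, -0.01, -1.16, 0, 0, 0], [0.8, 0, -1.15, 0, 0, 0], [0.8, 0, -1.16, 0, 0, 0], [0.8, -0.01, -1.16, 0, 0, 0], [0.8, 0, -1.15, 0, 0, 0], [0.8, 0, -1.16, 0, -0.1, 0]]
end [470. 122. 290.] [ 0.9196  0.0438  0.39   -0.0188]
(array([-0.04166562, -0.18310474,  2.08736138,  3.37076009, -0.44951714,
       -1.87381568]), np.float64(4.860613427107987e-30))
(array([-0.04166562,  0.07841325,  2.29627498,  1.87545338,  0.10366159,
       -0.40213967]), np.float64(3.59172718406807e-29))
```

View pics/s11z.png

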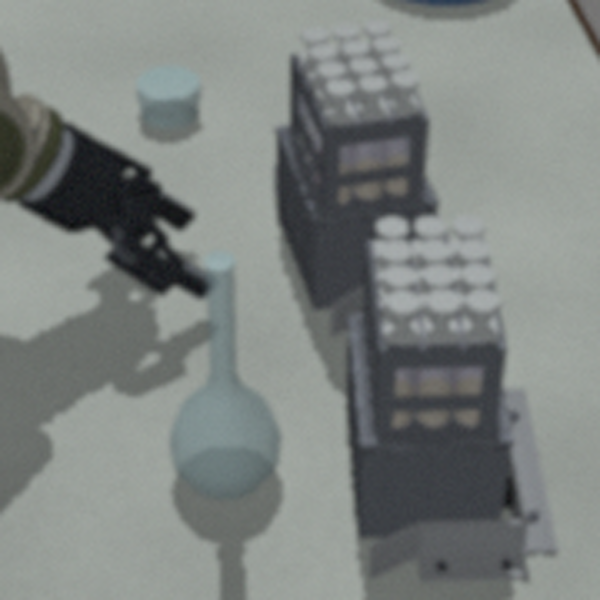

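```bash
python3 - <<'E'
from fk2 import *
im,P=cap("wrist","w11");cv2.imwrite("pics/w11z.png",cv2.resize(im,(800,600),interpolation=2))
E
```

```text
(no output)
```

View pics/w11z.png

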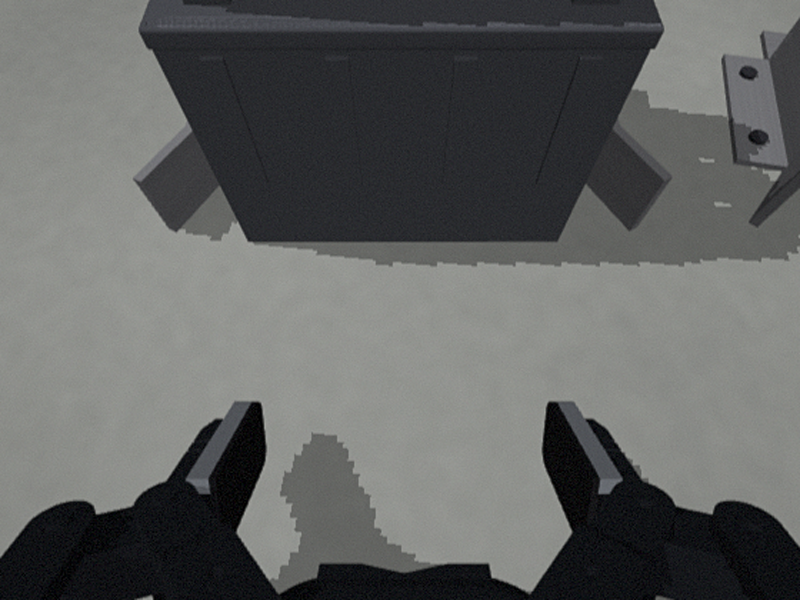

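```bash
python3 - <<'E'
from push import *
P=pickle.load(open("pics/w11.pkl","rb"))
g=lambda u,v,z:ray(P,(u*.7,v*.7),z)[:2]
A=dict(fl=g(178,231,0),fr=g(632,229,0),flt=g(136,180,32),frt=g(670,179,32),bl=g(249,241,0),br=g(557,241,0),tl=g(150,47,93),tr=g(654,47,93))
for k,v in A.items():print(k,v.round(1),w2bay(*v).round(1))
yaw=lambda a,b:np.degrees(np.arctan2(-(a-b)[0],(a-b)[1])).round(2)
for a,b in(("fl","fr"),("flt","frt"),("bl","br"),("tl","tr")):print(a,b,yaw(A[a],A[b]),((A[a]+A[b])/2).round(1),w2bay(*((A[a]+A[b])/2)).round(1),np.linalg.norm(A[a]-A[b]).round(1))
im=cv2.imread("pics/w11.png");G=cv2.cvtColor(im,6).astype(float)
# subpixel base edge
for rng,rows in((range(185,381,15),(155,185)),):
    pts=[]
    for u in rng:
        c=cv2.GaussianBlur(G,(5,5),0)[rows[0]:rows[1],u];d=np.diff(c);k=int(np.argmax(d))
        pts.append((u,rows[0]+k+.5))
    print(pts);pts=np.array(pts);W=np.array([ray(P,q,0)[:2] for q in pts]);m=np.polyfit(W[:,1],W[:,0],1);print("yaw edge",-np.degrees(np.arctan(m[0])))
E
```

```text
fl [592.2 229.7] [-46.   95.6]
fr [611.7  37. ] [-45.1 -98.1]
flt [592.2 232.2] [-45.8  98.1]
frt [611.4  36.2] [-45.5 -98.9]
bl [590.1 198.4] [-51.1  64.6]
br [602.5  69.1] [-51.2 -65.3]
tl [585.2 195.9] [-56.2  62.6]
tr [597.1  70.8] [-56.4 -63.1]
fl fr 5.77 [602.  133.4] [-45.6  -1.3] 193.7
flt frt 5.59 [601.8 134.2] [-45.7  -0.4] 197.0
bl br 5.46 [596.3 133.8] [-51.2  -0.3] 129.8
tl tr 5.43 [591.2 133.4] [-56.3  -0.2] 125.6
[(185, 169.5), (200, 168.5), (215, 168.5), (230, 168.5), (245, 168.5), (260, 168.5), (275, 168.5), (290, 168.5), (305, 168.5), (320, 168.5), (335, 168.5), (350, 168.5), (365, 168.5), (380, 168.5)]
yaw edge 5.591306409084407
```

Call:
move_arm([
  [0.45, 0, 0.35, 0, 0, 0],
  [0.45, 0, 0.35, 0, 0, 0],
  [0.45, 0, 0.35, 0, 0, 0],
  [0.45, 0, 0.35, 0, 0, 0],
  [0.45, 0, 0.35, 0, 0, 0],
  [0.45, 0, 0.35, 0, 0, 0],
  [0.45, 0, 0.35, 0, 0, 0],
  [0.45, 0, 0.35, 0, 0, 0],
  [0.45, 0, 0.35, 0, 0, 0],
  [0.45, 0, 0.35, 0, 0, 0],
], grip=0, newtons=20)

```text
time_s: 19.2
eef_pos: [582.7, 132.2, 22.7]
ee_rot: [-0.019, 0.919, 0.044, 0.392]
force: [-0.0, 1.5, -0.3]
grip_width: 0.0
```

```bash
python3 - <<'E'
from push import *
s=ctrl.sense();p,r=cur();print(p,s["force"],s["time_s"],s["grip_width"],w2bay(*p[:2]))
im,P=cap("wrist","w12")
E
```

```text
[582.71812305 132.17075754  22.71996391] [-0.01455508  1.46445611 -0.31032887] 19.2 6.900713502806533e-05 [-64.83956906  -0.61748796]
```

View pics/w12.png

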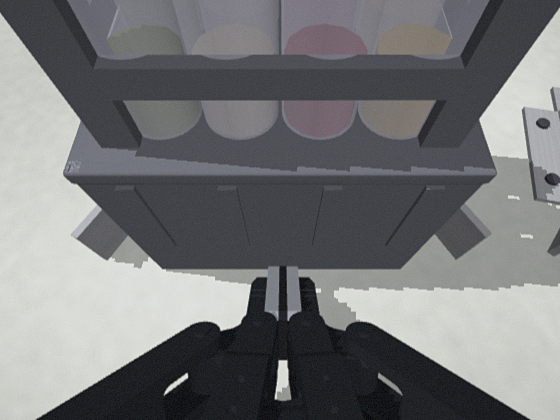

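Call:
move_arm([
  [0.07, 0, 0.07, 0, 0, 0],
  [0.07, 0, 0.07, 0, 0, 0],
  [0.07, 0, 0.07, 0, 0, 0],
  [0.07, 0, 0.07, 0, 0, 0],
  [0.07, 0, 0.07, 0, 0, 0],
  [0.07, 0, 0.07, 0, 0, 0],
  [0.07, 0, 0.07, 0, 0, 0],
  [0.05, 0, 0.05, 0, 0, 0],
  [0, 0, 0, 0, 0, 0],
  [0, 0, 0, 0, 0, 0],
])

```text
time_s: 20.25
eef_pos: [589.8, 132.9, 22.8]
ee_rot: [-0.019, 0.919, 0.044, 0.392]
force: [0.0, 0.0, 0.4]
grip_width: 0.0
```

Call:
move_arm([
  [0.04, 0, 0.04, 0, 0, 0],
  [0.04, 0, 0.04, 0, 0, 0],
  [0.04, 0, 0.04, 0, 0, 0],
  [0.04, 0, 0.04, 0, 0, 0],
  [0.04, 0, 0.04, 0, 0, 0],
  [0.04, 0, 0.04, 0, 0, 0],
  [0, 0, 0, 0, 0, 0],
  [0, 0, 0, 0, 0, 0],
  [0, 0, 0, 0, 0, 0],
  [0, 0, 0, 0, 0, 0],
])

```text
time_s: 21.25
eef_pos: [591.5, 133.1, 22.6]
ee_rot: [-0.019, 0.919, 0.044, 0.391]
force: [-19.3, -4.5, 15.4]
grip_width: -0.002
```

Call:
move_arm([
  [0.07, 0, -0.07, 0, 0, 0],
  [0.05, 0, -0.03, 0, 0, 0],
  [0.03, 0, 0.03, 0, 0, 0],
  [0.03, 0, 0.03, 0, 0, 0],
  [0.03, 0, 0.03, 0, 0, 0],
  [0.03, 0, 0.02, 0, 0, 0],
  [0, 0, 0, 0, 0, 0],
  [0, 0, 0, 0, 0, 0],
  [0, 0, 0, 0, 0, 0],
  [0, 0, 0, 0, 0, 0],
])

```text
time_s: 22.25
eef_pos: [591.6, 133.1, 22.7]
ee_rot: [-0.019, 0.92, 0.044, 0.389]
force: [-25.4, -6.3, 12.6]
grip_width: -0.001
```

```bash
python3 - <<'E'
from push import *
s=ctrl.sense();p,r=cur();print(p,s["force"],s["wrist_torque"],s["time_s"],w2bay(*p[:2]))
E
```

```text
[591.56123198 133.12409384  22.68807881] [-25.36147337  -6.28724862  12.55787152] [-0.50698302  1.44451673 -0.38071215] 22.25 [-55.94579881  -0.51611506]
```

Call:
move_arm([
  [-0.1, 0, -0.1, 0, 0, 0],
  [-0.2, 0, -0.2, 0, 0, 0],
  [-0.4, 0, -0.4, 0, 0, 0],
  [-0.6, 0, -0.6, 0, 0, 0],
  [-0.7, 0, -0.7, 0, 0, 0],
  [-0.7, 0, -0.7, 0, 0, 0],
  [-0.7, 0, -0.7, 0, 0, 0],
  [-0.7, 0, -0.7, 0, 0, 0],
  [-0.7, 0, -0.7, 0, 0, 0],
  [-0.7, 0, -0.7, 0, 0, 0],
])

```text
time_s: 23.25
eef_pos: [516.7, 125.9, 22.9]
ee_rot: [-0.019, 0.919, 0.044, 0.392]
force: [-0.4, -0.5, 0.4]
grip_width: -0.0
```

```bash
python3 - <<'E'
from push import *
s=ctrl.sense();p,r=cur();print(p,s["force"],s["time_s"],s["joints"].round(2))
im,P=cap("wrist","w13");cv2.imwrite("pics/w13z.png",cv2.resize(im,(800,600),interpolation=2))
im,_=cap("scene","c13");cv2.imwrite("pics/c13z.png",cv2.resize(im[110:330,200:400],(545,600),interpolation=2))
# model check overlay in scene: crate base/far corners at home vs image
E
```

```text
[516.73568145 125.85731472  22.8796437 ] [-0.43834043 -0.50098297  0.42897623] 23.25 [-0.02  0.52  2.24  2.93  0.43 -1.46]
```

View pics/w13z.png

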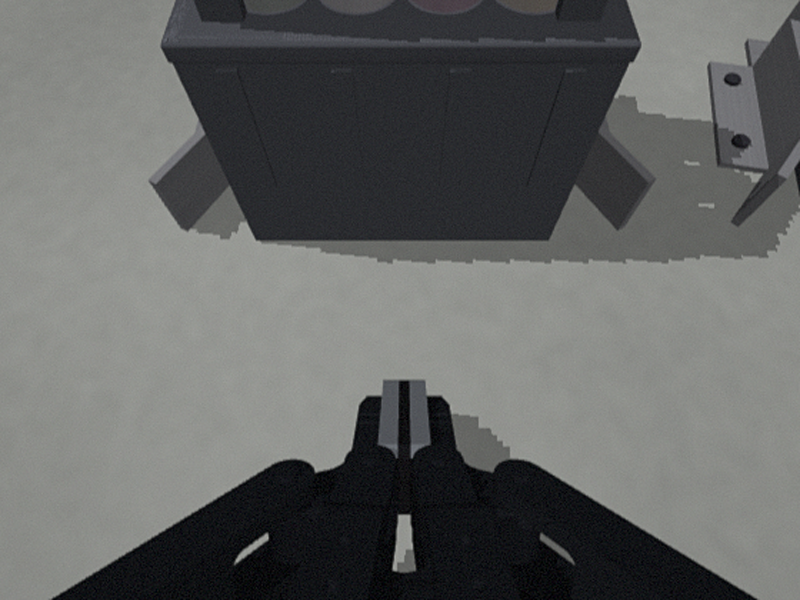

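View pics/c13z.png

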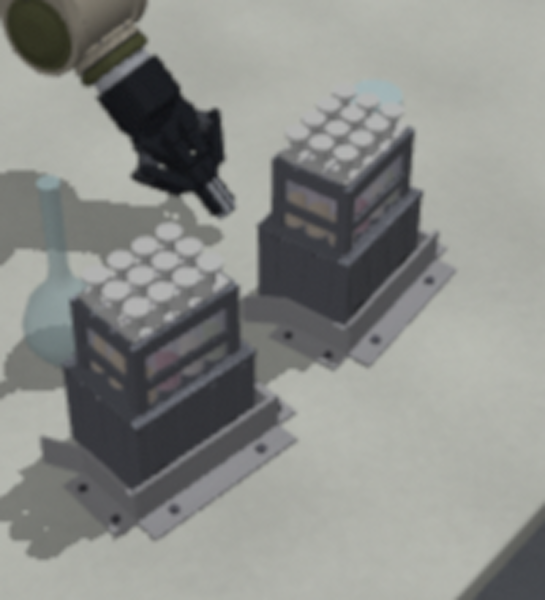

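```bash
python3 - <<'E'
from push import *
P=pickle.load(open("pics/w13.pkl","rb"))
g=lambda u,v,z:ray(P,(u*.7,v*.7),z)[:2]
A=dict(fl=g(190,230,0),fr=g(619,229,0),flt=g(150,182,32),frt=g(654,180,32),bl=g(258,240,0),br=g(550,240,0),tl=g(163,46,95),tr=g(639,46,95))
yaw=lambda a,b:np.degrees(np.arctan2(-(a-b)[0],(a-b)[1])).round(2)
for a,b in(("fl","fr"),("flt","frt"),("bl","br"),("tl","tr")):print(a,b,yaw(A[a],A[b]),w2bay(*((A[a]+A[b])/2)).round(1),np.linalg.norm(A[a]-A[b]).round(1))
E
```

```text
fl fr 5.62 [-45.7  -1.2] 192.9
flt frt 5.75 [-45.4  -0.3] 197.8
bl br 5.46 [-51.3  -1. ] 129.8
tl tr 5.44 [-52.9  -0.1] 129.5
```

Call:
move_arm([
  [-0.4, 0, -0.4, 0, 0, 0],
  [-0.5, 0, -0.5, 0, 0, 0],
  [-0.5, 0, -0.5, 0, 0, 0],
  [-0.5, 0, -0.5, 0, 0, 0],
  [-0.5, 0, -0.5, 0, 0, 0],
  [-0.5, 0, -0.5, 0, 0, 0],
  [-0.4, 0, -0.4, 0, 0, 0],
  [0, 0, 0, 0, 0, 0],
  [0, 0, 0, 0, 0, 0],
  [0, 0, 0, 0, 0, 0],
])

```text
time_s: 24.35
eef_pos: [471.5, 121.5, 22.0]
ee_rot: [-0.019, 0.918, 0.044, 0.393]
force: [-0.3, -0.5, 0.2]
grip_width: 0.001
```

```bash
python3 - <<'E'
from push import *
s=ctrl.sense();print(s["eef_pos"],s["force"],s["time_s"])
print(order.finish_job())
E
```

```text
[471.45068632 121.46890117  21.95444276] [-0.29042028 -0.54961887  0.20308878] 24.35
the job is handed in; nothing more can be done
None
```

The crate is home against the stops in its bay, and I handed the job in at 24.4 s of the 56 s allowed.

- **Push:** I pushed with both open fingertips, roughly 35 mm up the tub face, turning the crate about 5.5° to match the bay as it went. When it met the stops I backed off. I then pressed once at the middle of the face with the fingers shut, at about 25 N, so it could settle on both stops. The fingertip moved less than 0.1 mm under that press. Afterwards I backed the tool about 120 mm away.
- **Position:** The near face stands 5.7 mm behind the flare ends, where 6 mm is nominal. It sits within about 1 mm of the bay's middle line.
- **Squareness:** The crate's yaw measured 5.4–5.5° against 5.5–5.75° for the bay. That agrees to about 0.2°, which is the limit of the measurement. The stops are hidden behind the crate, so I judged contact from force and position and could not see it.
- **Forces:** The force on the tool read up to 28 N along the push and 17 N vertical. While pressing against the stops the fingertips also bore down about 12–17 N. I saw no tipping.
- **Other objects:** The parked crate and the glassware looked in place in the pictures. I did not measure their positions before and after.

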